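# Put the tea caddy away in the roll-top bread bin

## Robot

A 6-joint arm with a two-finger parallel gripper is mounted at the origin on the work surface. World frame = base frame: x ahead of the robot, y to its left, z up, the work surface at z = 0. Lengths are in m, angles in rad, forces in N, time in s.
With the tool pointing down it reaches from about 0.3 to 0.85 m from the base axis. Payload 4.2 kg.
Tool frame: the origin (TCP) lies midway between the tips of the shut fingers; the grasp point (between the pads) lies 19 mm behind it; y points along the fingers, x is the direction in which the jaws open and shut, and the axes are right-handed (so a half turn about y gives the same grasp; the last joint's range is limited). The gripper opens to 91 mm and grips with 3 to 60 N. Pads are 32 mm wide; open, the fingers measure 118 mm over their backs; the gripper's body (76 mm by 178 mm) begins 60 mm behind the grasp point.
Start: joints at [-1.248, 0.32, 1.565, -0, 1.257, -0.02], TCP at [0.193, -0.542, 0.214] pointing down, gripper open.
Joint ranges: [-3.11, 3.11], [-0.84, 2.01], [0.21, 2.61], [-1.34, 4.49], [0.05, 2.63], [-2.56, 2.56]. Speed limits (rad/s): [2.57, 2.57, 3.14, 3.14, 3.14, 3.14].

## Interface

Orientations are given as [roll, pitch, yaw] about the fixed x, y, z axes, in that order (R = Rz(yaw) Ry(pitch) Rx(roll)).
In Python, from workcell import robot, vision, order gives the robot as it stands.
- The arm moves only by the tool play_rows, never from a script. Its argument "targets" is a list of rows, each an object with "claw": the opening, from -1 (shut) to 1 (fully open), so that 0 is half open; "slide": the shift along the tool's x, y, z normalised to -1 to 1, where 1 is 0.4 m, a list of three; "yaw": the turn about the tool's y normalised to -1 to 1, where 1 is 30 degrees. A call has exactly 8 rows; each row is the pose to reach, as a shift and turn from the pose measured when the call began, along the tool's axes at that moment; what a row does not reach only later rows make up. A row lasts 1/12 s, in which the tool goes at most 41.7 mm and 7.16 degrees, less where a joint would pass 70% of its speed; a pose out of reach is approached as far as the arm can. A call with a number of a shift or a turn outside -1 to 1 is refused whole. A call with a gripper value outside its range is refused whole. The fingers move at their own pace and stop on an object; "squeeze" is the grip in N (left out, the last holds). Time passes only in rows, so rows that repeat a pose let the fingers close, or fill a call up. It gives the time, the measured TCP pose, the force and the opening at its end, in the units of the state.
- robot.state(): the state, without advancing time (a new reading comes with each control period).
- vision.snapshot(name): name is "side" or "top"; returns (picture, depth): 384x512x3 uint8, blue, green, red; 384x512 float32, m along the optical axis (not along the pixel's ray), 0 where there is no reading.
- vision.calibration(name): a dict with "K" (3x3 intrinsics, pixels), "R" (3x3) and "t" (3): a world point X has camera coordinates R X + t. Camera axes: x right, y down, z forward; pixel columns grow to the right and rows downward; lengths in m; the calibration is good to about 2 mm. A picture is of the moment at which its call begins. calibration takes no time and is no camera call.
- order.close_job(): hands the job in, once; it reports no verdict.
The state is a dict: "time": time; "joint_pos": joint angles; "qd": joint speeds; "tau": joint torques, N m; "ee_pos": TCP position; "tcp_rot": TCP orientation; "force": force on the tool from outside, world axes, zero at the start; "torque": the same for the moment, N m; "gripper_width": opening from 0.0 (shut) to 1.0 (fully open).
Only numpy, scipy, OpenCV 4.12 (cv2) and the standard library are available. Lean on these libraries where they do the work, as an engineer would, in place of code of your own. Each camera call takes 0.05 s, during which the arm holds its last target.

## Task

The wooden tea caddy is lying on its side: stand it upright, knob up, on the open counter and let go of it, then take it again and put it in the roll-top bread bin, standing upright and centred on the round cork mat, and roll the cover fully shut again. Roll the cover smoothly without slamming it, and leave the tin in the bin and the other things on the counter where they are.

Things in the scene. Friction and masses are not known exactly. Their poses are not given: they have to be found in the camera images.
- bread_bin: Roll-top bread bin, fixed to the counter, 344 mm deep (its x), 330 mm wide (y), 242 mm high: white end panels (inner faces at y = +-153 mm), wooden slatted cover in front, white curved back. Origin on the counter straight below the cover's axis, midway between the panels; x points to its back, the front with the handle looks to -x, z up. Its floor is 10 mm above the counter.
- bin_axis (a point): Middle of the axis about which the roll cover turns: on the bin, 70 mm above its origin; the axis runs along the bin's y. This frame stays parallel to the bin's. With the cover fully open the bin is open from above from the sill to x = 0; the white curved back begins at x = +60 mm, 160 mm above the axis.
- bin_sill (a point): Middle of the top edge of the bin's front sill, a wooden strip 10 mm thick and 306 mm long along the bin's y: 163 mm in front (-x) of the bin's origin, 86 mm above the counter.
- cover (a joint): Angle of the slatted roll cover about its axis (rad): 0 fully shut, lower edge at the sill; grows as the handle rolls up and over to the back; 1.42 is fully open, lower edge at the top of the arc. It starts ajar by up to 0.25. An arc of 155 mm radius, 7 mm thick; it turns stiffly (about 0.7 N m of friction, 2 to 7 N at the handle) and stays where it is left.
- cover_handle (a point): Middle of the cover's handle: a straight round steel bar 14 mm thick, 110 mm long between two posts, along the bin's y, 42 mm out from the slats. It lies 197 mm from the axis; at joint 0 it is 0.349 rad above the horizontal in front of the axis, and that angle grows with the joint. Its frame turns with the cover and equals the bin's at joint 0.
- caddy_center (a point): Centre of the tea caddy's box part, a closed square wooden box 56 x 56 mm, 110 mm long, with a round steel knob (neck 16 mm across, 8 mm long; head 32 mm across, 16 mm long) on its top end; 134 mm overall, about 0.32 kg. Its x runs from foot to knob: foot 55 mm to -x, knob's end 79 mm to +x. Starts lying on one side, knob away from the robot, within 1.05 rad of +x, to its right. Standing, its x points up.
- mat_top (a point): Centre of the top of the round cork mat, 90 mm across and 6 mm thick, fixed on the bin's floor in its front half, on the left or the right; its top is 16 mm above the counter.
- tin: Short round steel tin with a dark lid, 80 mm across, 80 mm high, standing loose on the bin's floor on the side without the mat. Origin at the centre of its underside. Leave alone.
- mug: White ceramic mug, 82 mm across, 95 mm high, on the counter; origin under its centre. Leave alone.
- jar: Amber glass jar, 72 mm across, 120 mm high, on the counter; origin under its centre. Leave alone.
- bowl: White bowl, 120 mm across, 55 mm high; origin under its centre. Leave alone.
- spatula: Spatula with dark wooden handle lying on the counter; origin under its middle. Leave alone.
- canister: White round canister, 100 mm across, 130 mm high; origin under its centre. Leave alone.
Mind the look-alikes: they are no part of the job. Of the things that look like the part that bears caddy_center, the larger one is meant.

How it is judged:
By the outcome, as a careful person would: the job done as asked, in the order asked, and still so for the second after the job is handed in, with the robot touching nothing.
It also fails if it takes over 72 s, if anything falls off the work surface, if the arm or the gripper's body presses on something with over 40 N, if the wrist force passes 120 N, or if a joint passes its speed limit or range.

## Working session

There is one attempt and no reset: what is moved stays moved. The work goes in short steps, Python scripts to look and compute and a tool call to move; the robot and the scene stay as the last step left them, time stands still between calls to the robot, and variables do not carry over. Pictures are saved under pics/ and viewed, and the job is handed in when it is done.

Besides the shell and the picture viewer there is one more tool, called after "Call:" by a JSON object that holds its "method" and its "body". play_rows: Moves the arm, as the interface text tells. Its arguments: {"type":"object","properties":{"targets":{"type":"array"},"squeeze":{"type":"number"}},"required":["targets"]}

```bash
ls; mkdir -p pics; python3 - <<'E'
from workcell import robot, vision
import cv2, numpy as np
print(robot.state())
for n in ["side","top"]:
    p,d=vision.snapshot(n); c=vision.calibration(n)
    print(n,c)
    cv2.imwrite(f"pics/{n}0.png",p); np.save(f"{n}0.npy",d)
E
```

```text
pics
{'time': 0.0, 'joint_pos': array([-1.24804910e+00,  3.20270989e-01,  1.56569192e+00,  8.87518213e-06,
        1.25738783e+00, -1.99868017e-02]), 'qd': array([ 0.00065737,  0.00077196,  0.00062552, -0.00029003, -0.00067037,
        0.00075882]), 'tau': array([-6.01507036e-04, -4.12456083e+01, -2.31970614e+01,  7.27649429e-02,
        4.57339932e-02, -1.36368026e-04]), 'ee_pos': array([ 0.19308422, -0.54106723,  0.21312729]), 'tcp_rot': array([-1.57075275,  0.00175757, -1.228065  ]), 'force': array([-0.50668775,  0.34534306,  0.6616458 ]), 'torque': array([ 0.03540826,  0.00027045, -0.04618282]), 'gripper_width': 0.9980627714143157}
side {'K': array([[496.93875985,   0.        , 248.10120469],
       [  0.        , 496.93875985, 192.39348296],
       [  0.        ,   0.        ,   1.        ]]), 'R': array([[-0.61630696,  0.78748704,  0.00546809],
       [ 0.74273935,  0.58356601, -0.32831231],
       [-0.26173268, -0.1982798 , -0.9445534 ]]), 't': array([ 0.3659775 , -0.32099283,  1.89549457])}
top {'K': array([[482.99400978,   0.        , 261.78318939],
       [  0.        , 482.99400978, 191.1027933 ],
       [  0.        ,   0.        ,   1.        ]]), 'R': array([[ 0.00288128, -0.99998484, -0.00469149],
       [-0.99232539, -0.00227918, -0.12363304],
       [ 0.12362048,  0.0050117 , -0.99231692]]), 't': array([-0.04556334,  0.5315486 ,  1.52858086])}
```

View pics/side0.png

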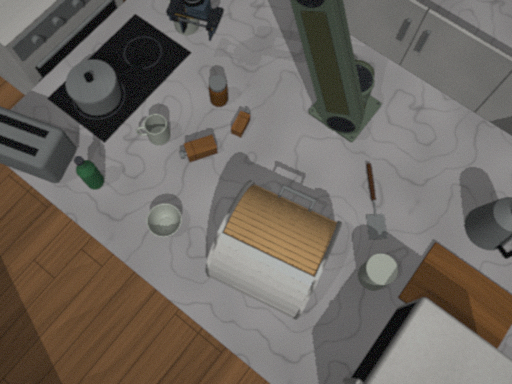

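View pics/top0.png

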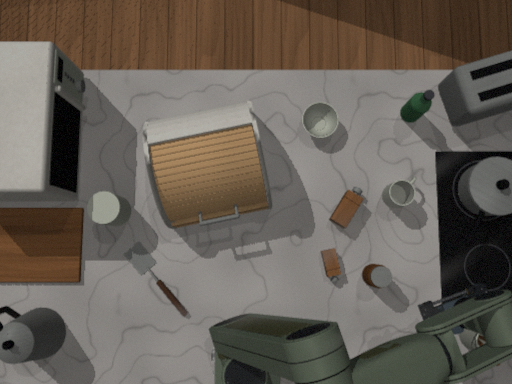

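```bash
cat > h.py <<'E'
import numpy as np, cv2
from workcell import robot, vision, order
def cloud(n,d):
    c=vision.calibration(n);K=c["K"];v,u=np.mgrid[:384,:512]
    P=np.stack([(u-K[0,2])/K[0,0]*d,(v-K[1,2])/K[1,1]*d,d],-1)
    W=(P-c["t"])@c["R"]
    W[d<=0]=np.nan
    return W
def proj(n,X):
    c=vision.calibration(n);p=np.atleast_2d(X)@c["R"].T+c["t"];p=p@c["K"].T
    return p[:,:2]/p[:,2:]
def st():
    s=robot.state()
    for k in ["time","ee_pos","tcp_rot","force","torque","gripper_width","joint_pos"]: print(k,np.round(s[k],4))
def snap(n,f,box=None,z=1):
    p,d=vision.snapshot(n)
    if box: p=p[box[1]:box[3],box[0]:box[2]]
    cv2.imwrite(f"pics/{f}.png",cv2.resize(p,None,fx=z,fy=z,interpolation=cv2.INTER_CUBIC))
    return d
E
python3 - <<'E'
from h import *
for n in ["top","side"]:
    d=np.load(f"{n}0.npy");W=cloud(n,d)
    np.save(f"W{n}.npy",W)
    # caddy
for n,pts in [("top",[(348,208),(358,191),(331,263),(219,216),(325,120),(400,192),(376,275),(104,208),(165,290)]),("side",[(202,148),(183,153),(290,172),(240,124)])]:
    W=np.load(f"W{n}.npy")
    for u,v in pts: print(n,u,v,np.round(W[v,u],3))
# wooden caddy mask in top & side
for n,(a,b,c,e) in [("top",(320,175,375,235)),("side",(170,125,228,168))]:
    W=np.load(f"W{n}.npy")[b:e,a:c].reshape(-1,3)
    m=(W[:,2]>0.045)&(W[:,2]<.08); Q=W[m]
    r=cv2.minAreaRect((Q[:,:2]*1000).astype(np.float32))
    print(n,m.sum(),Q[:,2].mean(),r)
    m=(W[:,2]>0.02)&(W[:,2]<.08); Q=W[m]
    print(n,m.sum(),cv2.minAreaRect((Q[:,:2]*1000).astype(np.float32)))
# bin: points high
for n in ["top","side"]:
    W=np.load(f"W{n}.npy")
    m=(W[...,2]>0.1)&(W[...,2]<.29)&(W[...,1]>-.1)&(W[...,1]<.4)&(W[...,0]>.35)
    Q=W[m]; print(n,Q.shape,Q.min(0),Q.max(0),cv2.minAreaRect((Q[:,:2]*1000).astype(np.float32)))
p=cv2.imread("pics/top0.png")[90:260,130:290];cv2.imwrite("pics/bin0.png",cv2.resize(p,None,fx=4,fy=3.5))
p=cv2.imread("pics/top0.png")[170:290,310:410];cv2.imwrite("pics/cad0.png",cv2.resize(p,None,fx=5,fy=5))
E
```

```text
top 348 208 [ 0.476 -0.318  0.054]
top 358 191 [ 0.531 -0.352  0.048]
top 331 263 [ 0.303 -0.263  0.044]
top 219 216 [0.447 0.088 0.085]
top 325 120 [ 0.773 -0.254  0.013]
top 400 192 [ 0.532 -0.496  0.014]
top 376 275 [ 0.269 -0.388  0.113]
top 104 208 [0.467 0.431 0.133]
top 165 290 [0.215 0.263 0.017]
side 202 148 [ 0.478 -0.3    0.055]
side 183 153 [ 0.533 -0.343  0.048]
side 290 172 [ 0.339 -0.006  0.004]
side 240 124 [ 0.315 -0.256  0.043]
top 623 0.05590375185465554 ((482.41046142578125, -318.713134765625), (56.321067810058594, 131.1087188720703), 58.137779235839844)
top 720 ((483.64105224609375, -320.26806640625), (57.80048370361328, 134.9228973388672), 58.04707336425781)
side 474 0.05512834795363752 ((483.06085205078125, -316.9603271484375), (60.90595245361328, 131.1787567138672), 59.02780532836914)
side 608 ((484.5321960449219, -317.48388671875), (61.618141174316406, 134.58998107910156), 59.532718658447266)
top (12039, 3) [ 0.41431266 -0.07300511  0.10010664] [0.79872382 0.39991459 0.24787459] ((583.41064453125, 188.54690551757812), (354.5173645019531, 473.1239318847656), 11.867925643920898)
side (10966, 3) [ 0.41612238 -0.06871732  0.10004598] [0.81150774 0.39990394 0.24958677] ((587.5772094726562, 188.67092895507812), (361.8765563964844, 470.90325927734375), 11.663891792297363)
```

View pics/bin0.png

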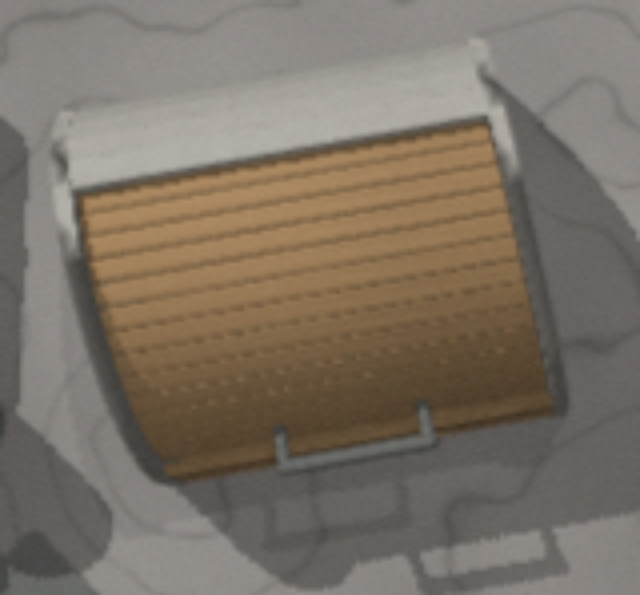

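View pics/cad0.png

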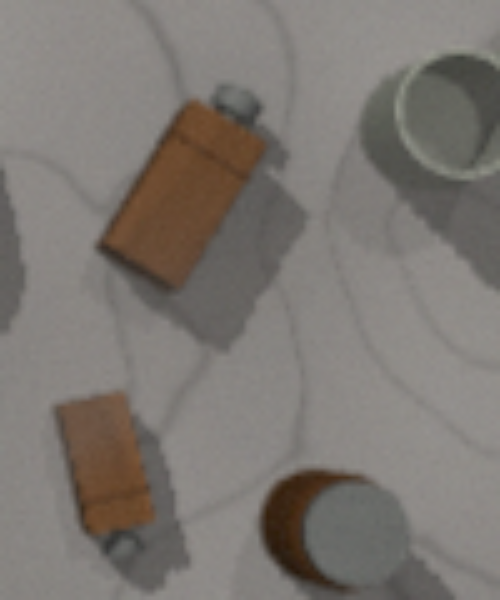

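```bash
python3 - <<'E'
from h import *
from scipy.optimize import least_squares
Qs=[]
for n in ["top","side"]:
    W=np.load(f"W{n}.npy");p=cv2.imread(f"pics/{n}0.png").astype(int)
    wood=(p[...,2]-p[...,0]>35)
    m=wood&(W[...,2]>0.1)&(W[...,2]<.245)&(W[...,1]>-.1)&(W[...,1]<.33)&(W[...,0]>.38)&(W[...,0]<.8)
    m=cv2.erode(m.astype(np.uint8),np.ones((3,3)))>0
    Q=W[m];Qs.append(Q);print(n,len(Q),Q.min(0),Q.max(0))
    f=lambda q:np.hypot((Q[:,0]-q[1])*np.cos(q[0])+(Q[:,1]-.15)*np.sin(q[0]),Q[:,2]-.07)-q[2]
    r=least_squares(f,[.2,.6,.155],loss="soft_l1",f_scale=.003);q=r.x;print(q,np.abs(r.fun).mean())
    yaw=q[0];ax=np.array([np.cos(yaw),np.sin(yaw)]);ay=np.array([-ax[1],ax[0]])
    o=np.array([q[1],.15])
    m=(W[...,2]>0.1)&(W[...,2]<.25)&(W[...,0]>.35)&(W[...,0]<.85)
    B=W[m];bx=(B[:,:2]-o)@ax;by=(B[:,:2]-o)@ay
    s=(abs(bx)<.1)&(abs(by)<.3)
    h,e=np.histogram(by[s],np.arange(-.3,.3,.01));print(dict(zip(np.round(e[:-1],2),h)))
    # wood extents
    wy=(Q[:,:2]-o)@ay;print("wood y",np.percentile(wy,[0.5,99.5]))
    # handle: radius>0.17
    Bz=B[:,2]-.07;rad=np.hypot(bx,Bz);th=np.arctan2(Bz,-bx)
    hm=(rad>.18)&(rad<.21)&(abs(by)<.12)&(th<.9)&(th>.2)
    print("handle",hm.sum(),np.median(rad[hm]),np.median(th[hm]),np.percentile(by[hm],[2,98]))
E
```

```text
top 6759 [ 0.43796668 -0.0484518   0.1073099 ] [0.69605747 0.27438326 0.23727667]
[0.20972946 0.60595866 0.15853266] 0.0021540585930516173
{np.float64(-0.3): np.int64(0), np.float64(-0.29): np.int64(0), np.float64(-0.28): np.int64(0), np.float64(-0.27): np.int64(0), np.float64(-0.26): np.int64(0), np.float64(-0.25): np.int64(0), np.float64(-0.24): np.int64(0), np.float64(-0.23): np.int64(0), np.float64(-0.22): np.int64(0), np.float64(-0.21): np.int64(0), np.float64(-0.2): np.int64(97), np.float64(-0.19): np.int64(249), np.float64(-0.18): np.int64(228), np.float64(-0.17): np.int64(237), np.float64(-0.16): np.int64(234), np.float64(-0.15): np.int64(230), np.float64(-0.14): np.int64(231), np.float64(-0.13): np.int64(233), np.float64(-0.12): np.int64(232), np.float64(-0.11): np.int64(233), np.float64(-0.1): np.int64(236), np.float64(-0.09): np.int64(235), np.float64(-0.08): np.int64(235), np.float64(-0.07): np.int64(232), np.float64(-0.06): np.int64(233), np.float64(-0.05): np.int64(236), np.float64(-0.04): np.int64(236), np.float64(-0.03): np.int64(230), np.float64(-0.02): np.int64(240)
[... 2545 characters left out ...]
at64(0.1): np.int64(209), np.float64(0.11): np.int64(217), np.float64(0.12): np.int64(232), np.float64(0.13): np.int64(140), np.float64(0.14): np.int64(0), np.float64(0.15): np.int64(0), np.float64(0.16): np.int64(0), np.float64(0.17): np.int64(0), np.float64(0.18): np.int64(0), np.float64(0.19): np.int64(0), np.float64(0.2): np.int64(0), np.float64(0.21): np.int64(0), np.float64(0.22): np.int64(0), np.float64(0.23): np.int64(0), np.float64(0.24): np.int64(0), np.float64(0.25): np.int64(6), np.float64(0.26): np.int64(63), np.float64(0.27): np.int64(73), np.float64(0.28): np.int64(78)}
wood y [-0.17517793  0.11456377]
handle 177 0.1965589084744137 0.39260899665841703 [-0.08685497  0.03064224]
```

```bash
cat >> h.py <<'E'
def plan(xyz,yawdeg=None,show=True):
    from scipy.spatial.transform import Rotation as Ro
    s=robot.state();R=Ro.from_euler("xyz",s["tcp_rot"]).as_matrix()
    d=R.T@(np.array(xyz)-s["ee_pos"])/.4
    y0=np.degrees(s["tcp_rot"][2])
    t=0 if yawdeg is None else -((yawdeg-y0+180)%360-180)/30
    print("slide",np.round(d,3),"yaw",round(t,3))
E
python3 - <<'E'
from h import *
plan([.538,-.352,.15],-121.7)
E
```

```text
slide [-0.155  0.158  0.971] yaw 1.711
```

Call:
{"method": "play_rows", "body": {"targets": [{"claw": 1,"slide": [-0.155,0.06,0.97],"yaw": 1},{"claw": 1,"slide": [-0.155,0.06,0.97],"yaw": 1},{"claw": 1,"slide": [-0.155,0.06,0.97],"yaw": 1},{"claw": 1,"slide": [-0.155,0.06,0.97],"yaw": 1},{"claw": 1,"slide": [-0.155,0.06,0.97],"yaw": 1},{"claw": 1,"slide": [-0.155,0.06,0.97],"yaw": 1},{"claw": 1,"slide": [-0.155,0.06,0.97],"yaw": 1},{"claw": 1,"slide": [-0.155,0.06,0.97],"yaw": 1}], "squeeze": 8}}

```text
time: 0.77
ee_pos: [0.4757, -0.3858, 0.1933]
tcp_rot: [-1.572, 0.002, -1.752]
force: [-0.7, -1.2, -0.2]
gripper_width: 0.998
```

```bash
python3 - <<'E'
from h import *
st(); plan([.538,-.352,.09],-121.7)
E
```

```text
time 0.7667
ee_pos [ 0.4757 -0.3858  0.1933]
tcp_rot [-1.5723e+00  1.7000e-03 -1.7516e+00]
force [-0.6696 -1.1722 -0.2103]
torque [ 0.0318  0.0369 -0.0054]
gripper_width 0.9981
joint_pos [-7.0060e-01  3.9250e-01  1.5060e+00  8.0000e-04  1.2452e+00  1.0507e+00]
slide [-0.111  0.258  0.138] yaw 0.711
```

Call:
{"method": "play_rows", "body": {"targets": [{"claw": 1,"slide": [-0.11,0.1,0.138],"yaw": 0.71},{"claw": 1,"slide": [-0.11,0.2,0.138],"yaw": 0.71},{"claw": 1,"slide": [-0.11,0.258,0.138],"yaw": 0.71},{"claw": 1,"slide": [-0.11,0.258,0.138],"yaw": 0.71},{"claw": 1,"slide": [-0.11,0.258,0.138],"yaw": 0.71},{"claw": 1,"slide": [-0.11,0.258,0.138],"yaw": 0.71},{"claw": 1,"slide": [-0.11,0.258,0.138],"yaw": 0.71},{"claw": 1,"slide": [-0.11,0.258,0.138],"yaw": 0.71}]}}

```text
time: 1.43
ee_pos: [0.5381, -0.3539, 0.0929]
tcp_rot: [-1.568, 0.001, -2.124]
force: [-0.0, 0.0, -0.3]
gripper_width: 1.0
```

```bash
python3 - <<'E'
from h import *
st(); plan([.538,-.352,.019],-121.7)
snap("side","s1",(140,60,300,200),4)
print(proj("side",[[.5335,-.3495,.028]]))
E
```

```text
time 1.4333
ee_pos [ 0.5381 -0.3539  0.0929]
tcp_rot [-1.5682e+00  6.0000e-04 -2.1236e+00]
force [-0.0268  0.0252 -0.3055]
torque [0.1616 0.027  0.0072]
gripper_width 1.0003
joint_pos [-6.0000e-01  5.1610e-01  1.5671e+00  9.0000e-04  1.0558e+00  1.5232e+00]
slide [-0.004  0.185 -0.003] yaw 0.001
[[182.37655377 154.29781727]]
```

View pics/s1.png

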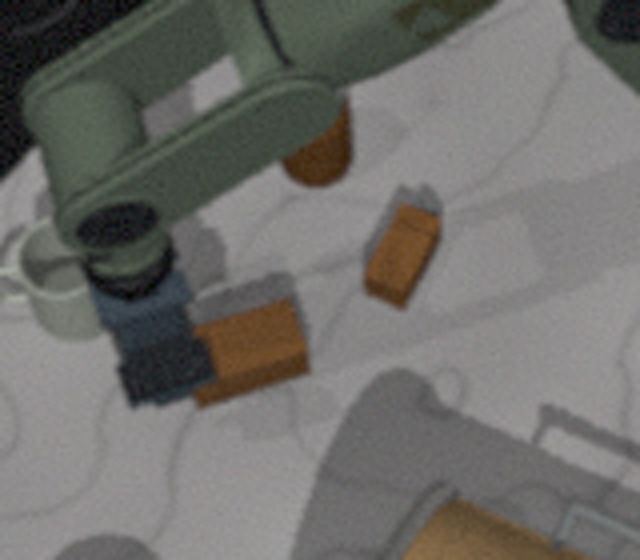

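The picture shows the gripper above the caddy's knob end (around px 165,360 in the crop) with its fingers clear of the box. I'm descending and closing lightly.

Call:
{"method": "play_rows", "body": {"targets": [{"claw": 1,"slide": [-0.004,0.07,-0.003],"yaw": 0},{"claw": 1,"slide": [-0.004,0.13,-0.003],"yaw": 0},{"claw": 1,"slide": [-0.004,0.175,-0.003],"yaw": 0},{"claw": 1,"slide": [-0.004,0.185,-0.003],"yaw": 0},{"claw": -1,"slide": [-0.004,0.185,-0.003],"yaw": 0},{"claw": -1,"slide": [-0.004,0.185,-0.003],"yaw": 0},{"claw": -1,"slide": [-0.004,0.185,-0.003],"yaw": 0},{"claw": -1,"slide": [-0.004,0.185,-0.003],"yaw": 0}], "squeeze": 8}}

```text
time: 2.15
ee_pos: [0.5389, -0.3525, 0.0205]
tcp_rot: [-1.565, 0.001, -2.124]
force: [0.5, 0.6, -0.5]
gripper_width: 0.743
```

```bash
python3 - <<'E'
from h import *
st()
E
```

```text
time 2.15
ee_pos [ 0.5389 -0.3525  0.0205]
tcp_rot [-1.5653e+00  6.0000e-04 -2.1239e+00]
force [ 0.5022  0.5704 -0.4612]
torque [0.0572 0.0436 0.0164]
gripper_width 0.7427
joint_pos [-5.9760e-01  5.8880e-01  1.6442e+00  1.1000e-03  9.0320e-01  1.5257e+00]
```

Call:
{"method": "play_rows", "body": {"targets": [{"claw": -1,"slide": [0,0.003,0],"yaw": 0},{"claw": -1,"slide": [0,0.003,0],"yaw": 0},{"claw": -1,"slide": [0,0.003,0],"yaw": 0},{"claw": -1,"slide": [0,0.003,0],"yaw": 0},{"claw": -1,"slide": [0,0.003,0],"yaw": 0},{"claw": -1,"slide": [0,0.003,0],"yaw": 0},{"claw": -1,"slide": [0,0.003,0],"yaw": 0},{"claw": -1,"slide": [0,0.003,0],"yaw": 0}]}}

```text
time: 2.82
ee_pos: [0.539, -0.3528, 0.0194]
tcp_rot: [-1.565, 0.0, -2.124]
force: [-1.2, -0.9, 1.8]
gripper_width: 0.349
```

```bash
python3 - <<'E'
from h import *
st()
E
```

```text
time 2.8167
ee_pos [ 0.539  -0.3528  0.0194]
tcp_rot [-1.5650e+00  2.0000e-04 -2.1236e+00]
force [-1.2069 -0.9215  1.8306]
torque [-0.192   0.1196  0.0555]
gripper_width 0.3492
joint_pos [-5.9770e-01  5.9020e-01  1.6449e+00  6.0000e-04  9.0070e-01  1.5256e+00]
```

Call:
{"method": "play_rows", "body": {"targets": [{"claw": -1,"slide": [0,-0.027,-0.007],"yaw": 0},{"claw": -1,"slide": [0,-0.055,-0.017],"yaw": 0},{"claw": -1,"slide": [0,-0.082,-0.03],"yaw": 0},{"claw": -1,"slide": [0,-0.108,-0.044],"yaw": 0},{"claw": -1,"slide": [0,-0.132,-0.061],"yaw": 0},{"claw": -1,"slide": [0,-0.154,-0.08],"yaw": 0},{"claw": -1,"slide": [0,-0.175,-0.1],"yaw": 0},{"claw": -1,"slide": [0,-0.194,-0.122],"yaw": 0}]}}

```text
time: 3.48
ee_pos: [0.4963, -0.3265, 0.0978]
tcp_rot: [-1.565, 0.0, -2.124]
force: [-0.6, 0.3, -2.2]
gripper_width: 0.347
```

```bash
python3 - <<'E'
from h import *
st()
snap("side","s2",(140,60,300,200),4)
snap("top","t2",(260,130,420,270),4)
E
```

```text
time 3.4833
ee_pos [ 0.4963 -0.3265  0.0978]
tcp_rot [-1.5646e+00  2.0000e-04 -2.1237e+00]
force [-0.5963  0.3499 -2.2368]
torque [ 0.1479  0.1303 -0.0125]
gripper_width 0.347
joint_pos [-6.0150e-01  4.3930e-01  1.6905e+00  6.0000e-04  1.0057e+00  1.5218e+00]
```

View pics/s2.png

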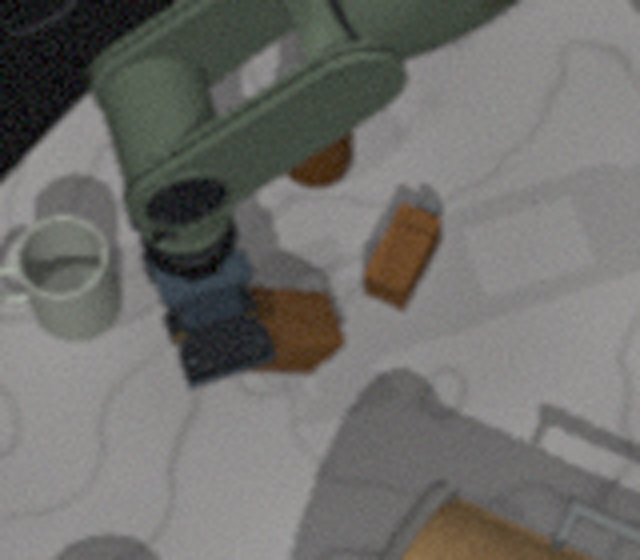

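View pics/t2.png

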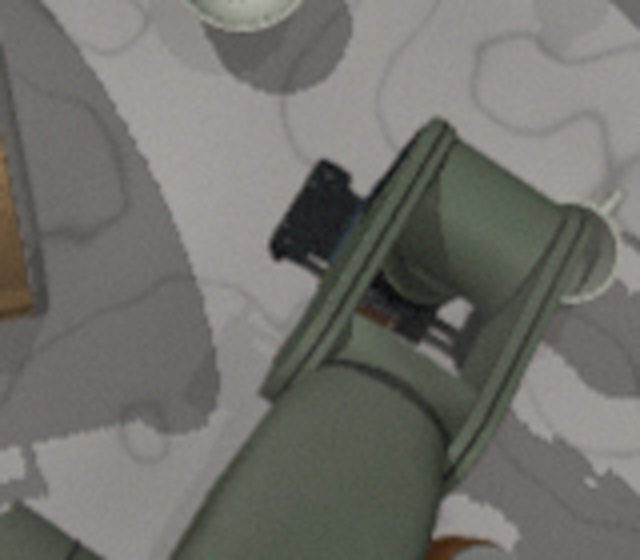

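Call:
{"method": "play_rows", "body": {"targets": [{"claw": -1,"slide": [0,-0.018,-0.024],"yaw": 0},{"claw": -1,"slide": [0,-0.033,-0.049],"yaw": 0},{"claw": -1,"slide": [0,-0.046,-0.075],"yaw": 0},{"claw": -1,"slide": [0,-0.057,-0.102],"yaw": 0},{"claw": -1,"slide": [0,-0.065,-0.13],"yaw": 0},{"claw": -1,"slide": [0,-0.071,-0.16],"yaw": 0},{"claw": -1,"slide": [0,-0.075,-0.19],"yaw": 0},{"claw": -1,"slide": [0,-0.077,-0.218],"yaw": 0}]}}

```text
time: 4.25
ee_pos: [0.4204, -0.2796, 0.1286]
tcp_rot: [-1.564, 0.0, -2.124]
force: [0.4, 0.1, -3.2]
gripper_width: 0.345
```

```bash
python3 - <<'E'
from h import *
st()
snap("side","s3",(140,60,300,200),4)
E
```

```text
time 4.25
ee_pos [ 0.4204 -0.2796  0.1286]
tcp_rot [-1.5643e+00  2.0000e-04 -2.1237e+00]
force [ 0.4411  0.0766 -3.2235]
torque [ 0.089   0.0965 -0.0251]
gripper_width 0.3455
joint_pos [-6.1010e-01  2.8080e-01  1.8553e+00  7.0000e-04  9.9910e-01  1.5133e+00]
```

View pics/s3.png

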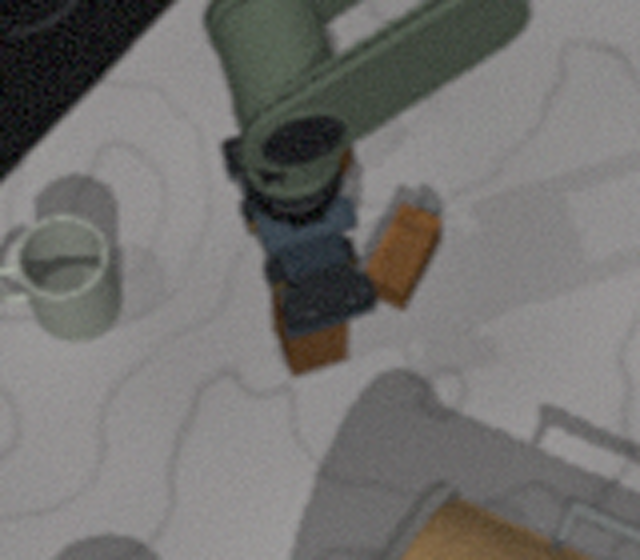

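Call:
{"method": "play_rows", "body": {"targets": [{"claw": -1,"slide": [0,-0.03,0.0],"yaw": 0},{"claw": -1,"slide": [0,-0.03,0.03],"yaw": 0},{"claw": -1,"slide": [0,-0.03,0.06],"yaw": 0},{"claw": -1,"slide": [0,-0.03,0.09],"yaw": 0},{"claw": -1,"slide": [0,-0.03,0.12],"yaw": 0},{"claw": -1,"slide": [0,-0.03,0.14],"yaw": 0},{"claw": -1,"slide": [0,-0.03,0.15],"yaw": 0},{"claw": -1,"slide": [0,-0.03,0.15],"yaw": 0}]}}

```text
time: 4.97
ee_pos: [0.4695, -0.3098, 0.1402]
tcp_rot: [-1.568, 0.0, -2.124]
force: [-0.2, -0.9, -3.0]
gripper_width: 0.345
```

```bash
python3 - <<'E'
from h import *
st()
d=snap("side","s4",(140,60,300,200),4)
W=cloud("side",d);p=None
s=robot.state()["ee_pos"]
m=(np.hypot(W[...,0]-s[0],W[...,1]-s[1])<.06)&(W[...,2]<.105)&(W[...,2]>.004)
Q=W[m];print(len(Q))
for a,b in [(.005,.03),(.03,.06),(.06,.09),(.09,.105)]:
    q=Q[(Q[:,2]>a)&(Q[:,2]<b)]
    if len(q)>5: print(a,len(q),q.mean(0).round(4),q.min(0).round(3),q.max(0).round(3))
E
```

```text
time 4.9667
ee_pos [ 0.4695 -0.3098  0.1402]
tcp_rot [-1.5685e+00  4.0000e-04 -2.1237e+00]
force [-0.164  -0.8962 -3.0131]
torque [ 0.031  -0.0481  0.0131]
gripper_width 0.3449
joint_pos [-6.0400e-01  3.5560e-01  1.7073e+00  6.0000e-04  1.0764e+00  1.5194e+00]
215
0.005 58 [ 0.4863 -0.2962  0.0117] [ 0.429 -0.362  0.005] [ 0.523 -0.254  0.03 ]
0.03 53 [ 0.4785 -0.2808  0.0448] [ 0.454 -0.303  0.031] [ 0.501 -0.264  0.058]
0.06 58 [ 0.4789 -0.2806  0.0747] [ 0.455 -0.295  0.06 ] [ 0.502 -0.266  0.089]
0.09 23 [ 0.4797 -0.281   0.097 ] [ 0.457 -0.296  0.091] [ 0.501 -0.268  0.104]
```

View pics/s4.png

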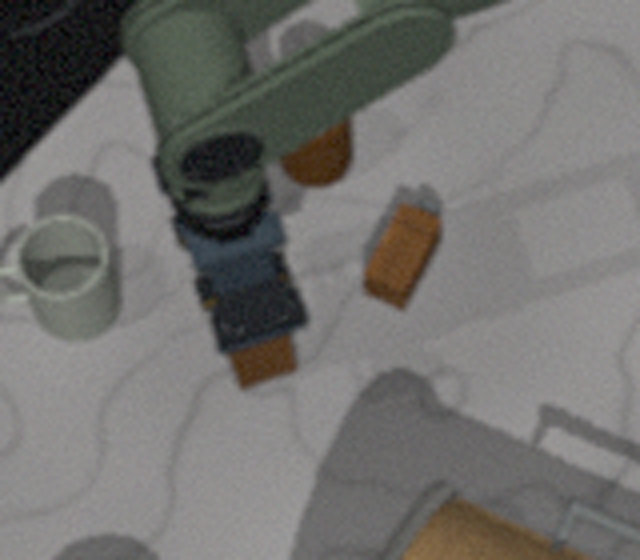

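Call:
{"method": "play_rows", "body": {"targets": [{"claw": -1,"slide": [0,0.02,0],"yaw": 0},{"claw": -1,"slide": [0,0.035,0],"yaw": 0},{"claw": -1,"slide": [0,0.042,0],"yaw": 0},{"claw": -1,"slide": [0,0.046,0],"yaw": 0},{"claw": -1,"slide": [0,0.05,0],"yaw": 0},{"claw": -1,"slide": [0,0.053,0],"yaw": 0},{"claw": -1,"slide": [0,0.055,0],"yaw": 0},{"claw": -1,"slide": [0,0.057,0],"yaw": 0}]}}

```text
time: 5.68
ee_pos: [0.47, -0.3102, 0.1202]
tcp_rot: [-1.565, 0.0, -2.124]
force: [-2.2, 1.8, 12.1]
gripper_width: 0.351
```

```bash
python3 - <<'E'
from h import *
st()
E
```

```text
time 5.6833
ee_pos [ 0.47   -0.3102  0.1202]
tcp_rot [-1.5646e+00  2.0000e-04 -2.1237e+00]
force [-2.2015  1.7966 12.0847]
torque [0.3764 0.3486 0.0007]
gripper_width 0.3507
joint_pos [-6.0400e-01  3.7330e-01  1.7358e+00  7.0000e-04  1.0263e+00  1.5194e+00]
```

Call:
{"method": "play_rows", "body": {"targets": [{"claw": -1,"slide": [0,-0.004,0],"yaw": 0},{"claw": -1,"slide": [0,-0.004,0],"yaw": 0},{"claw": 0.3,"slide": [0,-0.004,0],"yaw": 0},{"claw": 0.3,"slide": [0,-0.004,0],"yaw": 0},{"claw": 0.3,"slide": [0,-0.004,0],"yaw": 0},{"claw": 0.3,"slide": [0,-0.004,0],"yaw": 0},{"claw": 0.3,"slide": [0,-0.004,0],"yaw": 0},{"claw": 0.3,"slide": [0,-0.004,0],"yaw": 0}]}}

```text
time: 6.35
ee_pos: [0.4701, -0.3102, 0.1218]
tcp_rot: [-1.565, 0.0, -2.124]
force: [-0.7, 0.1, -0.3]
gripper_width: 0.649
```

Call:
{"method": "play_rows", "body": {"targets": [{"claw": 0.3,"slide": [0,-0.05,0],"yaw": 0},{"claw": 0.3,"slide": [0,-0.12,0],"yaw": 0},{"claw": 0.3,"slide": [0,-0.22,0],"yaw": 0},{"claw": 0.3,"slide": [0,-0.3,0],"yaw": 0},{"claw": 0.3,"slide": [0,-0.35,0.1],"yaw": 0},{"claw": 0.3,"slide": [0,-0.35,0.2],"yaw": 0},{"claw": 0.3,"slide": [-0.1,-0.35,0.2],"yaw": -0.3},{"claw": 0.3,"slide": [-0.2,-0.35,0.2],"yaw": -0.5}]}}

```text
time: 7.02
ee_pos: [0.5809, -0.2854, 0.2612]
tcp_rot: [-1.565, -0.001, -1.872]
force: [0.1, 0.2, -0.6]
gripper_width: 0.648
```

```bash
python3 - <<'E'
from h import *
st()
d=snap("side","s5",(140,60,300,200),4)
W=cloud("side",d)
d=snap("top","t5",(260,130,420,270),4)
W2=cloud("top",d)
for w in (W,W2):
    m=(np.hypot(w[...,0]-.46,w[...,1]+.30)<.08)&(w[...,2]<.15)
    Q=w[m]
    for a,b in [(.1,.118),(.128,.145)]:
        q=Q[(Q[:,2]>a)&(Q[:,2]<b)]
        if len(q)>5: print(a,len(q),q.mean(0).round(4),cv2.minAreaRect((q[:,:2]*1000).astype(np.float32)))
E
```

```text
time 7.0167
ee_pos [ 0.5809 -0.2854  0.2612]
tcp_rot [-1.5649e+00 -1.4000e-03 -1.8719e+00]
force [ 0.1102  0.2049 -0.6187]
torque [0.0416 0.0598 0.0095]
gripper_width 0.648
joint_pos [-4.7420e-01  4.1070e-01  1.3072e+00 -4.0000e-04  1.4176e+00  1.3978e+00]
0.1 152 [ 0.4608 -0.296   0.1091] ((460.3501892089844, -301.120849609375), (60.63074493408203, 55.76532745361328), 59.21114730834961)
0.128 60 [ 0.4619 -0.3009  0.1342] ((461.2846374511719, -300.63739013671875), (28.086503982543945, 31.008312225341797), 86.34913635253906)
```

View pics/s5.png

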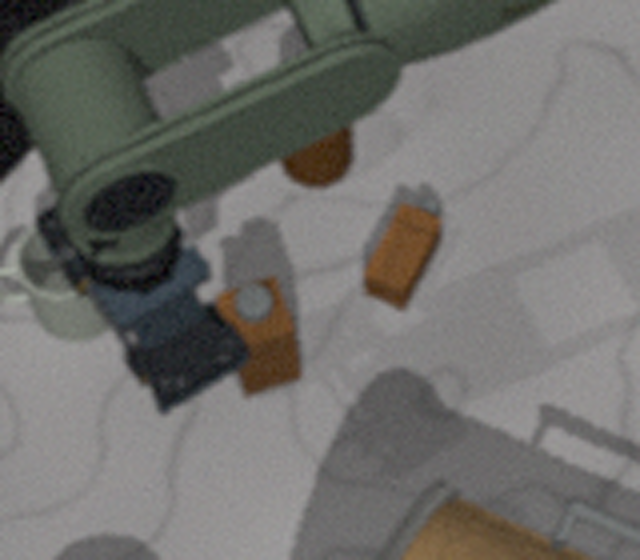

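View pics/t5.png

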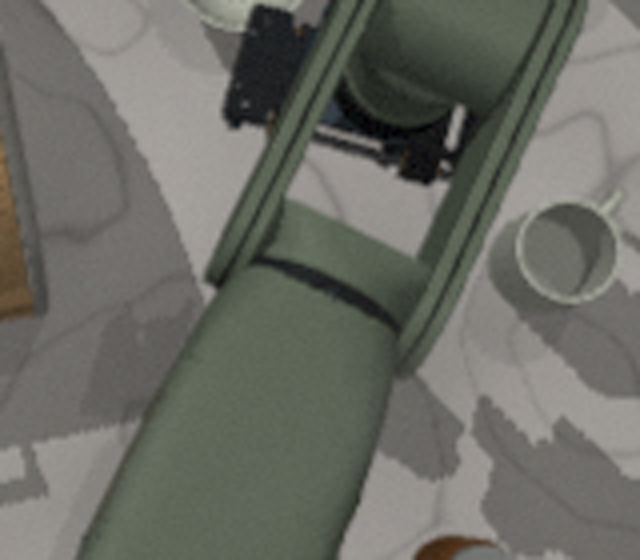

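```bash
cat >> h.py <<'E'
YAW=.209;O=np.array([.6122,.1211,0])
def b2w(p):
    c,s=np.cos(YAW),np.sin(YAW);p=np.atleast_2d(p)
    return np.stack([O[0]+c*p[:,0]-s*p[:,1],O[1]+s*p[:,0]+c*p[:,1],p[:,2]],1)
def w2b(p):
    c,s=np.cos(YAW),np.sin(YAW);p=np.atleast_2d(p)-O
    return np.stack([c*p[:,0]+s*p[:,1],-s*p[:,0]+c*p[:,1],p[:,2]],1)
def hand(j,r=.197): return b2w([-r*np.cos(.349+j),0,.07+r*np.sin(.349+j)])[0]
E
python3 - <<'E'
from h import *
for j in [0,.03,.06,.1,.15]: print(j,hand(j).round(4),proj("top",hand(j)),proj("side",hand(j)))
p=cv2.imread("pics/side0.png")[140:230,200:350];cv2.imwrite("pics/hs.png",cv2.resize(p,None,fx=5,fy=5))
h=hand(.03)
plan([h[0],h[1],.27],12)
E
```

```text
0 [0.4311 0.0827 0.1374] [[219.14327049 220.02312222]] [[298.55475461 193.1106688 ]]
0.03 [0.4332 0.0831 0.1429] [[218.83563945 219.21406617]] [[298.46289902 193.10419138]]
0.06 [0.4354 0.0836 0.1483] [[218.51709895 218.34641372]] [[298.34773141 193.14694722]]
0.1 [0.4386 0.0843 0.1555] [[218.07580676 217.09894696]] [[298.15766537 193.28138385]]
0.15 [0.443  0.0852 0.1643] [[217.49840734 215.39543507]] [[297.86102385 193.57531938]]
slide [-0.758 -0.024 -0.621] yaw -3.965
```

View pics/hs.png

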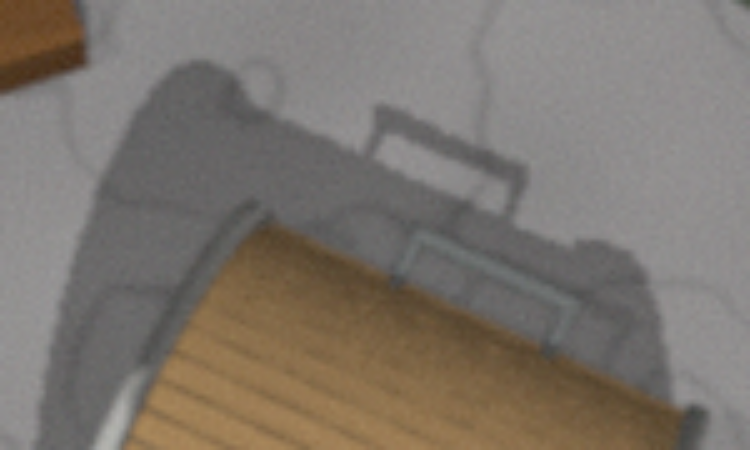

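Call:
{"method": "play_rows", "body": {"targets": [{"claw": 0.3,"slide": [-0.758,-0.024,-0.62],"yaw": -1},{"claw": 0.3,"slide": [-0.758,-0.024,-0.62],"yaw": -1},{"claw": 0.3,"slide": [-0.758,-0.024,-0.62],"yaw": -1},{"claw": 0,"slide": [-0.758,-0.024,-0.62],"yaw": -1},{"claw": 0,"slide": [-0.758,-0.024,-0.62],"yaw": -1},{"claw": 0,"slide": [-0.758,-0.024,-0.62],"yaw": -1},{"claw": -0.2,"slide": [-0.758,-0.024,-0.62],"yaw": -1},{"claw": -0.2,"slide": [-0.758,-0.024,-0.62],"yaw": -1}]}}

```text
time: 7.78
ee_pos: [0.4548, 0.0271, 0.2692]
tcp_rot: [-1.564, -0.001, -1.345]
force: [0.3, 0.7, 0.1]
gripper_width: 0.409
```

```bash
python3 - <<'E'
from h import *
st(); plan([.433,.082,.25],12)
E
```

```text
time 7.7833
ee_pos [0.4548 0.0271 0.2692]
tcp_rot [-1.5645e+00 -1.4000e-03 -1.3448e+00]
force [0.3184 0.7489 0.0707]
torque [ 0.0494 -0.002   0.0476]
gripper_width 0.4092
joint_pos [ 3.4500e-02  9.2400e-02  1.7213e+00 -2.0000e-04  1.3214e+00  1.3793e+00]
slide [-0.146  0.048 -0.023] yaw -2.968
```

Call:
{"method": "play_rows", "body": {"targets": [{"claw": -0.3,"slide": [-0.146,0,-0.02],"yaw": -1},{"claw": -0.3,"slide": [-0.146,0,-0.02],"yaw": -1},{"claw": -0.3,"slide": [-0.146,0,-0.02],"yaw": -1},{"claw": -0.3,"slide": [-0.146,0,-0.02],"yaw": -1},{"claw": -0.3,"slide": [-0.146,0,-0.02],"yaw": -1},{"claw": -0.3,"slide": [-0.146,0,-0.02],"yaw": -1},{"claw": -0.3,"slide": [-0.146,0,-0.02],"yaw": -1},{"claw": -0.3,"slide": [-0.146,0,-0.02],"yaw": -1}]}}

```text
time: 8.45
ee_pos: [0.434, 0.0818, 0.269]
tcp_rot: [-1.566, -0.004, -0.824]
force: [0.1, -1.1, 0.0]
gripper_width: 0.347
```

Call:
{"method": "play_rows", "body": {"targets": [{"claw": -0.3,"slide": [0,0,0],"yaw": -1},{"claw": -0.3,"slide": [0,0,0],"yaw": -1},{"claw": -0.3,"slide": [0,0,0],"yaw": -1},{"claw": -0.3,"slide": [0,0,0],"yaw": -1},{"claw": -0.3,"slide": [0,0,0],"yaw": -1},{"claw": -0.3,"slide": [0,0,0],"yaw": -1},{"claw": -0.3,"slide": [0,0,0],"yaw": -1},{"claw": -0.3,"slide": [0,0,0],"yaw": -1}]}}

```text
time: 9.12
ee_pos: [0.434, 0.0817, 0.269]
tcp_rot: [-1.569, -0.006, -0.303]
force: [-0.5, -0.7, 0.2]
gripper_width: 0.352
```

```bash
python3 - <<'E'
from h import *
st(); plan([.433,.082,.19],12)
E
```

```text
time 9.1167
ee_pos [0.434  0.0817 0.269 ]
tcp_rot [-1.569  -0.0061 -0.3027]
force [-0.53   -0.6998  0.2426]
torque [-0.0332 -0.0804  0.0123]
gripper_width 0.3521
joint_pos [ 1.6090e-01  6.9500e-02  1.7474e+00 -1.1000e-03  1.3184e+00  4.6390e-01]
slide [-0.004  0.197 -0.   ] yaw -0.978
```

Call:
{"method": "play_rows", "body": {"targets": [{"claw": -0.3,"slide": [-0.004,0.0,0],"yaw": -0.98},{"claw": -0.3,"slide": [-0.004,0.0,0],"yaw": -0.98},{"claw": -0.3,"slide": [-0.004,0.05,0],"yaw": -0.98},{"claw": -0.3,"slide": [-0.004,0.1,0],"yaw": -0.98},{"claw": -0.3,"slide": [-0.004,0.15,0],"yaw": -0.98},{"claw": -0.3,"slide": [-0.004,0.19,0],"yaw": -0.98},{"claw": -0.3,"slide": [-0.004,0.197,0],"yaw": -0.98},{"claw": -0.3,"slide": [-0.004,0.197,0],"yaw": -0.98}]}}

```text
time: 9.78
ee_pos: [0.4324, 0.0821, 0.1895]
tcp_rot: [-1.572, -0.004, 0.209]
force: [-0.1, -0.5, -0.6]
gripper_width: 0.351
```

```bash
python3 - <<'E'
from h import *
st(); plan([.433,.082,.133],12)
snap("side","s6",(200,100,360,240),4)
snap("top","t6",(130,120,290,260),4)
E
```

```text
time 9.7833
ee_pos [0.4324 0.0821 0.1895]
tcp_rot [-1.5721 -0.004   0.2093]
force [-0.0801 -0.5208 -0.5954]
torque [-0.0391 -0.129  -0.0784]
gripper_width 0.3509
joint_pos [ 1.6230e-01  1.2410e-01  1.8922e+00 -1.2000e-03  1.1213e+00 -4.6500e-02]
slide [ 0.001  0.141 -0.   ] yaw -0.0
```

View pics/s6.png

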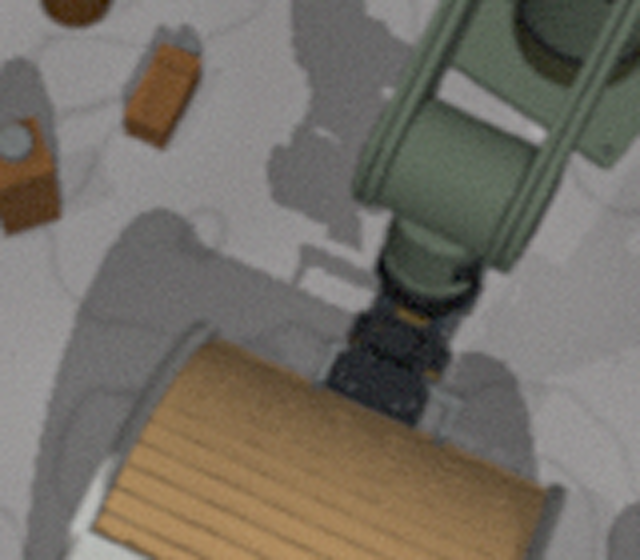

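View pics/t6.png

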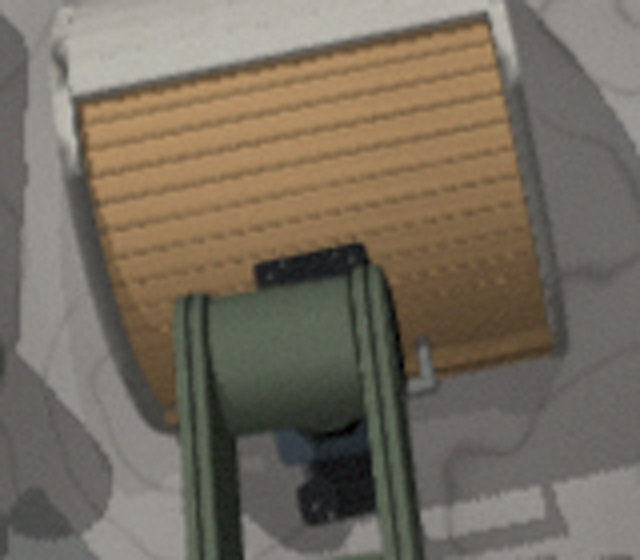

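Call:
{"method": "play_rows", "body": {"targets": [{"claw": -0.3,"slide": [0,0.04,0],"yaw": 0},{"claw": -0.3,"slide": [0,0.08,0],"yaw": 0},{"claw": -0.3,"slide": [0,0.11,0],"yaw": 0},{"claw": -0.3,"slide": [0,0.13,0],"yaw": 0},{"claw": -0.3,"slide": [0,0.136,0],"yaw": 0},{"claw": -0.3,"slide": [0,0.136,0],"yaw": 0},{"claw": -0.3,"slide": [0,0.136,0],"yaw": 0},{"claw": -0.3,"slide": [0,0.136,0],"yaw": 0}]}}

```text
time: 10.55
ee_pos: [0.4349, 0.0824, 0.1376]
tcp_rot: [-1.572, -0.01, 0.21]
force: [1.4, -0.0, 0.2]
gripper_width: 0.357
```

Call:
{"method": "play_rows", "body": {"targets": [{"claw": -1,"slide": [0,0,0],"yaw": 0},{"claw": -1,"slide": [0,0,0],"yaw": 0},{"claw": -1,"slide": [0,0,0],"yaw": 0},{"claw": -1,"slide": [0,0,0],"yaw": 0},{"claw": -1,"slide": [0,0,0],"yaw": 0},{"claw": -1,"slide": [0,0,0],"yaw": 0},{"claw": -1,"slide": [0,0,0],"yaw": 0},{"claw": -1,"slide": [0,0,0],"yaw": 0}], "squeeze": 15}}

```text
time: 11.22
ee_pos: [0.4327, 0.082, 0.1375]
tcp_rot: [-1.572, -0.005, 0.21]
force: [-5.2, -1.2, 4.6]
gripper_width: 0.145
```

```bash
python3 - <<'E'
from h import *
st()
s=robot.state()["ee_pos"];print(w2b(s))
E
```

```text
time 11.2167
ee_pos [0.4327 0.082  0.1375]
tcp_rot [-1.5724 -0.0051  0.2097]
force [-5.1762 -1.1814  4.5778]
torque [-0.2634  0.8716 -0.0266]
gripper_width 0.1452
joint_pos [ 1.6210e-01  1.7610e-01  1.9752e+00 -1.6000e-03  9.8520e-01 -4.6700e-02]
[[-0.18369475 -0.00102723  0.13751312]]
```

Call:
{"method": "play_rows", "body": {"targets": [{"claw": -0.4,"slide": [0,0,0],"yaw": 0},{"claw": -0.4,"slide": [0,0,0],"yaw": 0},{"claw": -0.4,"slide": [0,0.008,0],"yaw": 0},{"claw": -0.4,"slide": [0,0.018,0],"yaw": 0},{"claw": -1,"slide": [0,0.018,0],"yaw": 0},{"claw": -1,"slide": [0,0.018,0],"yaw": 0},{"claw": -1,"slide": [0,0.018,0],"yaw": 0},{"claw": -1,"slide": [0,0.018,0],"yaw": 0}], "squeeze": 15}}

```text
time: 11.88
ee_pos: [0.4327, 0.082, 0.13]
tcp_rot: [-1.572, -0.005, 0.21]
force: [1.1, -0.0, -2.8]
gripper_width: 0.148
```

```bash
python3 - <<'E'
from h import *
st()
s=robot.state()["ee_pos"];print(w2b(s))
# arc plan from th0
th0=np.arctan2(.0712,.1837)
for j in [0,.05,.1,.15,.2,.25,.3,.35,.4,.5,.6,.7,.8,.9,1.0,1.1,1.2,1.3,1.4,1.43]:
    th=.369+j; print(j, "x",round((-.197*np.cos(th)+.197*np.cos(.369))/.4,3),"up",round((.197*np.sin(th)-.197*np.sin(.369))/.4,3))
E
```

```text
time 11.8833
ee_pos [0.4327 0.082  0.13  ]
tcp_rot [-1.5723 -0.0047  0.2097]
force [ 1.1377 -0.0439 -2.8019]
torque [ 0.0218 -0.2038 -0.0365]
gripper_width 0.1482
joint_pos [ 1.6210e-01  1.8480e-01  1.9862e+00 -1.6000e-03  9.6590e-01 -4.6700e-02]
[[-0.18373331 -0.00104442  0.13003584]]
0 x 0.0 up 0.0
0.05 x 0.009 up 0.023
0.1 x 0.02 up 0.045
0.15 x 0.032 up 0.067
0.2 x 0.044 up 0.088
0.25 x 0.058 up 0.108
0.3 x 0.073 up 0.128
0.35 x 0.089 up 0.147
0.4 x 0.105 up 0.165
0.5 x 0.141 up 0.198
0.6 x 0.181 up 0.228
0.7 x 0.222 up 0.254
0.8 x 0.267 up 0.276
0.9 x 0.313 up 0.293
1.0 x 0.361 up 0.305
1.1 x 0.409 up 0.312
1.2 x 0.458 up 0.315
1.3 x 0.508 up 0.312
1.4 x 0.556 up 0.305
1.43 x 0.571 up 0.302
```

Call:
{"method": "play_rows", "body": {"targets": [{"claw": -1,"slide": [0.009,-0.023,0],"yaw": 0},{"claw": -1,"slide": [0.02,-0.045,0],"yaw": 0},{"claw": -1,"slide": [0.032,-0.067,0],"yaw": 0},{"claw": -1,"slide": [0.044,-0.088,0],"yaw": 0},{"claw": -1,"slide": [0.058,-0.108,0],"yaw": 0},{"claw": -1,"slide": [0.073,-0.128,0],"yaw": 0},{"claw": -1,"slide": [0.089,-0.147,0],"yaw": 0},{"claw": -1,"slide": [0.105,-0.165,0],"yaw": 0}]}}

```text
time: 12.55
ee_pos: [0.4716, 0.0902, 0.1968]
tcp_rot: [-1.573, 0.001, 0.21]
force: [-6.5, -2.5, -0.7]
gripper_width: 0.146
```

```bash
cat >> h.py <<'E'
def arc(js,dz=.0112,th0=.349):
    s=robot.state();b=w2b(s["ee_pos"])[0]
    th=np.arctan2(b[2]+dz-.07,-b[0]);r=np.hypot(b[2]+dz-.07,b[0])
    print("joint now",th-th0,"r",r, "force",s["force"].round(1))
    for j in js:
        t=th0+j;print(round(j,2),"x",round((-.197*np.cos(t)-b[0])/.4,3),"y",round(-(.07+.197*np.sin(t)-dz-b[2])/.4,3))
E
python3 - <<'E'
from h import *
st(); arc(np.arange(.45,.86,.05))
E
```

```text
time 12.55
ee_pos [0.4716 0.0902 0.1968]
tcp_rot [-1.5727e+00  9.0000e-04  2.0970e-01]
force [-6.5071 -2.4564 -0.7176]
torque [-0.4717  1.2285 -0.0013]
gripper_width 0.1456
joint_pos [ 0.1664  0.1837  1.798  -0.0021  1.1607 -0.0425]
joint now 0.41542278210071304 r 0.1994209872363579 force [-6.5 -2.5 -0.7]
0.45 x 0.016 y -0.008
0.5 x 0.034 y -0.025
0.55 x 0.053 y -0.04
0.6 x 0.073 y -0.055
0.65 x 0.093 y -0.069
0.7 x 0.114 y -0.082
0.75 x 0.136 y -0.094
0.8 x 0.158 y -0.104
0.85 x 0.181 y -0.114
```

Call:
{"method": "play_rows", "body": {"targets": [{"claw": -1,"slide": [0.018,-0.012,0],"yaw": 0},{"claw": -1,"slide": [0.036,-0.028,0],"yaw": 0},{"claw": -1,"slide": [0.054,-0.043,0],"yaw": 0},{"claw": -1,"slide": [0.074,-0.057,0],"yaw": 0},{"claw": -1,"slide": [0.095,-0.07,0],"yaw": 0},{"claw": -1,"slide": [0.117,-0.083,0],"yaw": 0},{"claw": -1,"slide": [0.14,-0.095,0],"yaw": 0},{"claw": -1,"slide": [0.165,-0.107,0],"yaw": 0}]}}

```text
time: 13.22
ee_pos: [0.5349, 0.1036, 0.2426]
tcp_rot: [-1.573, 0.003, 0.21]
force: [-6.9, -3.0, 4.9]
gripper_width: 0.146
```

```bash
python3 - <<'E'
from h import *
arc(np.arange(.8,1.45,.05))
E
```

```text
joint now 0.8147466712369518 r 0.2002063161631616 force [-6.9 -3.   4.9]
0.8 x -0.003 y 0.01
0.85 x 0.019 y 0.001
0.9 x 0.042 y -0.008
0.95 x 0.066 y -0.015
1.0 x 0.09 y -0.021
1.05 x 0.114 y -0.026
1.1 x 0.138 y -0.029
1.15 x 0.163 y -0.032
1.2 x 0.187 y -0.033
1.25 x 0.212 y -0.033
1.3 x 0.237 y -0.031
1.35 x 0.261 y -0.029
1.4 x 0.285 y -0.025
```

Call:
{"method": "play_rows", "body": {"targets": [{"claw": -1,"slide": [0.022,-0.002,0],"yaw": 0},{"claw": -1,"slide": [0.046,-0.009,0],"yaw": 0},{"claw": -1,"slide": [0.07,-0.016,0],"yaw": 0},{"claw": -1,"slide": [0.094,-0.022,0],"yaw": 0},{"claw": -1,"slide": [0.118,-0.027,0],"yaw": 0},{"claw": -1,"slide": [0.142,-0.03,0],"yaw": 0},{"claw": -1,"slide": [0.166,-0.032,0],"yaw": 0},{"claw": -1,"slide": [0.187,-0.033,0],"yaw": 0}]}}

```text
time: 13.88
ee_pos: [0.609, 0.1191, 0.2575]
tcp_rot: [-1.574, 0.001, 0.21]
force: [-3.0, -2.3, 2.7]
gripper_width: 0.15
```

```bash
python3 - <<'E'
from h import *
arc(np.arange(1.2,1.45,.02))
E
```

```text
joint now 1.2038223443004885 r 0.19872337706450938 force [-3.  -2.3  2.7]
1.2 x -0.002 y 0.004
1.22 x 0.008 y 0.004
1.24 x 0.018 y 0.004
1.26 x 0.028 y 0.005
1.28 x 0.038 y 0.005
1.3 x 0.047 y 0.006
1.32 x 0.057 y 0.007
1.34 x 0.067 y 0.008
1.36 x 0.077 y 0.009
1.38 x 0.087 y 0.01
1.4 x 0.096 y 0.012
1.42 x 0.106 y 0.014
1.44 x 0.116 y 0.016
```

Call:
{"method": "play_rows", "body": {"targets": [{"claw": -1,"slide": [0.02,0.003,0],"yaw": 0},{"claw": -1,"slide": [0.04,0.004,0],"yaw": 0},{"claw": -1,"slide": [0.06,0.006,0],"yaw": 0},{"claw": -1,"slide": [0.075,0.008,0],"yaw": 0},{"claw": -1,"slide": [0.088,0.01,0],"yaw": 0},{"claw": -1,"slide": [0.097,0.011,0],"yaw": 0},{"claw": -1,"slide": [0.103,0.012,0],"yaw": 0},{"claw": -1,"slide": [0.106,0.013,0],"yaw": 0}]}}

```text
time: 14.55
ee_pos: [0.651, 0.128, 0.2526]
tcp_rot: [-1.574, 0.0, 0.21]
force: [-4.5, -2.2, 7.6]
gripper_width: 0.15
```

```bash
python3 - <<'E'
from h import *
arc([1.4,1.42])
st()
snap("top","t7",(130,90,290,240),4)
snap("side","s7",(190,100,350,320),3)
E
```

```text
joint now 1.422197722461559 r 0.19778235084921844 force [-4.5 -2.2  7.6]
1.4 x -0.011 y -0.0
1.42 x -0.001 y 0.002
time 14.55
ee_pos [0.651  0.128  0.2526]
tcp_rot [-1.5739e+00  4.0000e-04  2.0980e-01]
force [-4.5358 -2.1627  7.5605]
torque [-0.3539  0.7143  0.0153]
gripper_width 0.1501
joint_pos [ 0.1784  0.4449  1.2734 -0.0032  1.4236 -0.0309]
```

View pics/t7.png

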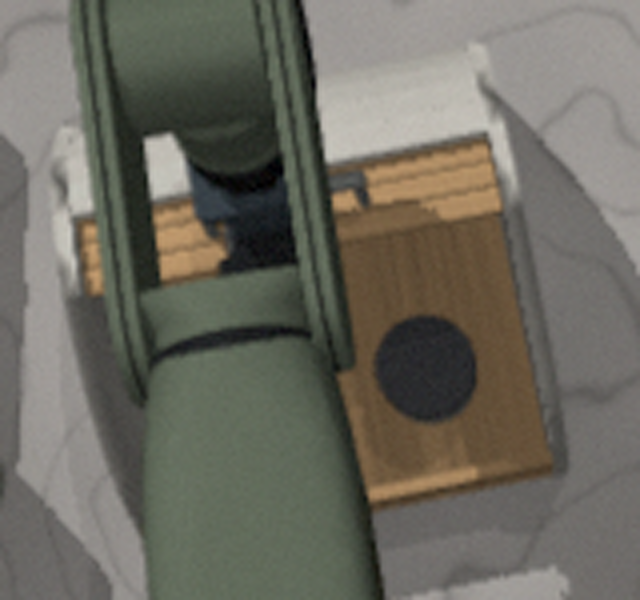

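View pics/s7.png

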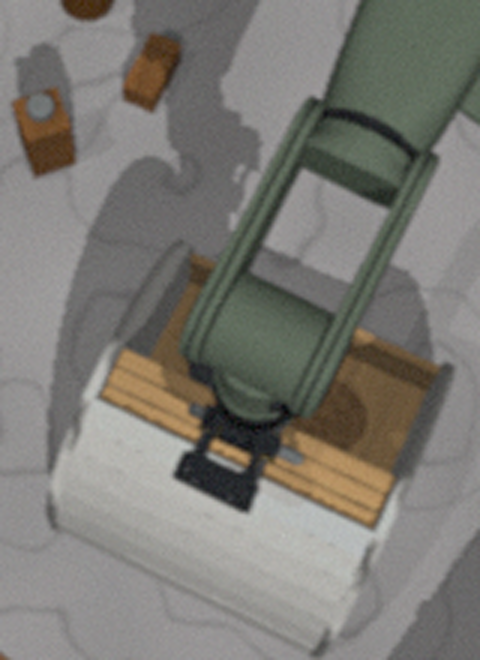

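```bash
python3 - <<'E'
from h import *
p,d=vision.snapshot("top");W=cloud("top",d)
for u,v in [(236,182),(228,182),(244,182),(236,195),(225,200),(250,200)]: print(u,v,W[v,u].round(4),w2b(W[v,u]).round(4))
E
```

```text
236 182 [0.5526 0.0359 0.0929] [[-0.076  -0.0709  0.0929]]
228 182 [0.5533 0.0612 0.0878] [[-0.0701 -0.0463  0.0878]]
244 182 [0.5519 0.0108 0.0981] [[-0.0819 -0.0954  0.0981]]
236 195 [0.5181 0.0387 0.039 ] [[-0.1092 -0.0611  0.039 ]]
225 200 [0.5041 0.0757 0.0174] [[-0.1152 -0.022   0.0174]]
250 200 [ 0.5049 -0.0056  0.0115] [[-0.1312 -0.1017  0.0115]]
```

Call:
{"method": "play_rows", "body": {"targets": [{"claw": -0.4,"slide": [0,0,0],"yaw": 0},{"claw": -0.4,"slide": [0,0,0],"yaw": 0},{"claw": -0.4,"slide": [0,0,0],"yaw": 0},{"claw": -0.4,"slide": [0,-0.04,0],"yaw": 0},{"claw": -0.4,"slide": [0,-0.1,0],"yaw": 0},{"claw": 0.2,"slide": [-0.05,-0.2,-0.1],"yaw": 0.2},{"claw": 0.2,"slide": [-0.1,-0.2,-0.2],"yaw": 0.4},{"claw": 0.2,"slide": [-0.1,-0.2,-0.3],"yaw": 0.6}]}}

```text
time: 15.37
ee_pos: [0.6352, 0.0175, 0.3352]
tcp_rot: [-1.573, -0.006, -0.106]
force: [0.6, -0.3, 0.2]
gripper_width: 0.487
```

```bash
python3 - <<'E'
from h import *
st(); plan([.461,-.301,.23],-120.8)
E
```

```text
time 15.3667
ee_pos [0.6352 0.0175 0.3352]
tcp_rot [-1.5725 -0.0058 -0.1063]
force [ 0.5928 -0.2835  0.165 ]
torque [-0.0738 -0.1504 -0.0402]
gripper_width 0.4867
joint_pos [ 0.0108  0.3741  1.185  -0.0024  1.5769  0.1171]
slide [-0.35   0.262 -0.838] yaw 3.824
```

Call:
{"method": "play_rows", "body": {"targets": [{"claw": 0.2,"slide": [-0.35,0.1,-0.838],"yaw": 0.82},{"claw": 0.2,"slide": [-0.35,0.1,-0.838],"yaw": 0.82},{"claw": 0.2,"slide": [-0.35,0.1,-0.838],"yaw": 0.82},{"claw": 0.2,"slide": [-0.35,0.1,-0.838],"yaw": 0.82},{"claw": 0.3,"slide": [-0.35,0.1,-0.838],"yaw": 0.82},{"claw": 0.3,"slide": [-0.35,0.1,-0.838],"yaw": 0.82},{"claw": 0.3,"slide": [-0.35,0.2,-0.838],"yaw": 0.82},{"claw": 0.3,"slide": [-0.35,0.26,-0.838],"yaw": 0.82}]}}

```text
time: 16.03
ee_pos: [0.4816, -0.2656, 0.2656]
tcp_rot: [-1.57, -0.012, -0.536]
force: [-0.0, -0.3, -0.2]
gripper_width: 0.647
```

```bash
python3 - <<'E'
from h import *
st(); plan([.461,-.301,.18],-31)
for n in ["top","side"]:
    p,d=vision.snapshot(n);np.save(f"{n}8.npy",d);cv2.imwrite(f"pics/{n}8.png",p)
    W=cloud(n,d);m=(W[...,2]<.2)
    b=w2b(W.reshape(-1,3)).reshape(W.shape)
    g=p.astype(int)
    reg=(b[...,0]>-.15)&(b[...,0]<.03)&(b[...,1]>.01)&(b[...,1]<.145)&(b[...,2]<.05)
    print(n,reg.sum())
    q=b[reg&(b[...,2]>.0135)&(b[...,2]<.02)];print(q.mean(0),q.min(0),q.max(0))
p=cv2.imread("pics/top8.png")[90:230,130:290];cv2.imwrite("pics/t8.png",cv2.resize(p,None,fx=4,fy=4))
p=cv2.imread("pics/side8.png")[160:320,200:350];cv2.imwrite("pics/s8.png",cv2.resize(p,None,fx=4,fy=4))
E
```

```text
time 16.0333
ee_pos [ 0.4816 -0.2656  0.2656]
tcp_rot [-1.57   -0.012  -0.5365]
force [-0.0342 -0.27   -0.1891]
torque [ 0.0041 -0.0913 -0.0325]
gripper_width 0.6466
joint_pos [-5.2530e-01  2.4530e-01  1.5393e+00  7.0000e-04  1.3449e+00  1.1000e-02]
slide [-0.002  0.214 -0.103] yaw 0.009
top 2231
[-0.06802833  0.06994172  0.01603919] [-0.1499623   0.01089     0.01350193] [0.02984431 0.14471958 0.01997318]
side 1115
[-0.09172463  0.07296744  0.01620062] [-0.14954053  0.01000144  0.01350373] [-0.00210177  0.14470545  0.01997044]
```

View pics/t8.png

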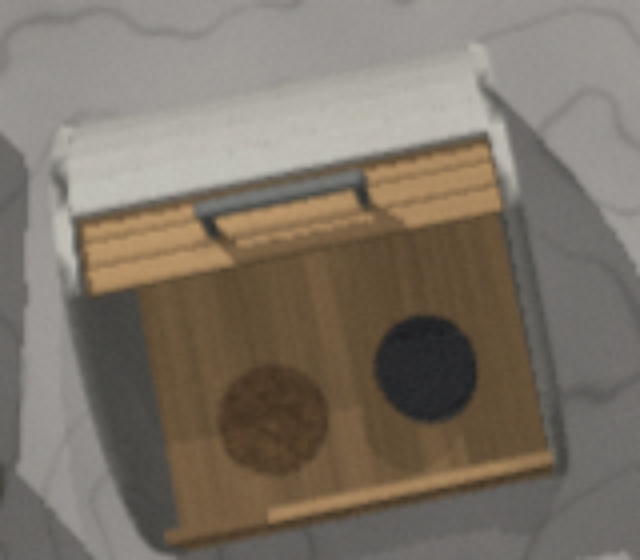

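View pics/s8.png

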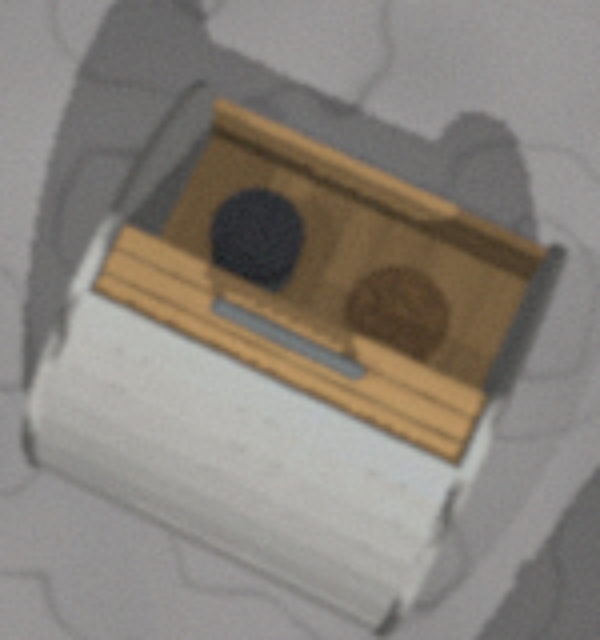

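```bash
python3 - <<'E'
from h import *
c=vision.calibration("top")
p=cv2.imread("pics/top8.png").astype(np.float32)
g=cv2.GaussianBlur(p,(0,0),1.0)
def ray(n,u,v,z):
    c=vision.calibration(n);r=c["R"].T@np.linalg.inv(c["K"])@np.array([u,v,1]);o=-c["R"].T@c["t"]
    return o+r*(z-o[2])/r[2]
# rectify to bin plane z=.016
xs=np.arange(-.16,.01,.001);ys=np.arange(-.15,.16,.001)
X,Y=np.meshgrid(xs,ys,indexing="ij")
for n in ["top","side"]:
    img=cv2.imread(f"pics/{n}8.png")
    uv=proj(n,b2w(np.stack([X.ravel(),Y.ravel(),np.full(X.size,.016)],1))).astype(np.float32)
    r=cv2.remap(img,uv[:,0].reshape(X.shape),uv[:,1].reshape(X.shape),cv2.INTER_CUBIC)
    # fit circle radius 45: maximise radial gradient of red
    R=cv2.GaussianBlur(r[...,2].astype(np.float32),(0,0),2)
    best=[]
    a=np.linspace(0,2*np.pi,180,endpoint=False)
    for cx in np.arange(-.12,-.04,.001):
        for cy in np.arange(.03,.11,.001):
            def samp(rad): 
                i=(cx+rad*np.cos(a)+.16)*1000;k=(cy+rad*np.sin(a)+.15)*1000
                return cv2.remap(R,k.astype(np.float32)[None],i.astype(np.float32)[None],cv2.INTER_LINEAR)[0]
            ok=np.ones(180,bool) if n=="top" else (cx+.045*np.cos(a)<-.08)
            best.append((np.clip(samp(.049)-samp(.041),-20,20)[ok].mean(),cx,cy))
    best.sort(reverse=True);print(n,best[:4], b2w([best[0][1],best[0][2],.016]))
    cv2.imwrite(f"pics/rect_{n}.png",cv2.resize(r,None,fx=2.5,fy=2.5))
    print(n,"mask mean");
# sill edge/panel check: cover edge height
W=cloud("top",np.load("top8.npy"));b=w2b(W.reshape(-1,3))
m=(b[:,2]>.2)&(b[:,2]<.245)&(abs(b[:,1])<.14)&(b[:,0]<.05)
print("cover front x",np.percentile(b[m,0],[.5,2,5]),b[m,2].max())
m=(b[:,2]>.1)&(b[:,2]<.25)&(abs(b[:,1]-.155)<.012)
for x0 in np.arange(-.16,0,.02):
    q=b[m&(abs(b[:,0]-x0)<.01)]; print(round(x0,2), np.percentile(q[:,2],95).round(3) if len(q) else None, (q[:,1].min().round(3),q[:,1].max().round(3)) if len(q) else None)
E
```

```text
top [(np.float32(19.689823), np.float64(-0.07899999999999996), np.float64(0.061000000000000026)), (np.float32(19.676065), np.float64(-0.07899999999999996), np.float64(0.06200000000000003)), (np.float32(19.617054), np.float64(-0.07899999999999996), np.float64(0.060000000000000026)), (np.float32(19.575117), np.float64(-0.07999999999999996), np.float64(0.061000000000000026))] [[0.52226274 0.16438151 0.016     ]]
top mask mean
side [(np.float32(19.653269), np.float64(-0.07899999999999996), np.float64(0.06300000000000003)), (np.float32(19.645561), np.float64(-0.07799999999999996), np.float64(0.06200000000000003)), (np.float32(19.632828), np.float64(-0.07899999999999996), np.float64(0.06200000000000003)), (np.float32(19.630552), np.float64(-0.07799999999999996), np.float64(0.06300000000000003))] [[0.52184778 0.16633799 0.016     ]]
side mask mean
cover front x [0.0032187  0.00391902 0.00469722] 0.24207455511102044
-0.16 0.154 (np.float64(0.152), np.float64(0.166))
-0.14 0.183 (np.float64(0.153), np.float64(0.167))
-0.12 0.201 (np.float64(0.153), np.float64(0.165))
-0.1 0.216 (np.float64(0.151), np.float64(0.166))
-0.08 0.227 (np.float64(0.152), np.float64(0.166))
-0.06 0.234 (np.float64(0.152), np.float64(0.165))
-0.04 0.24 (np.float64(0.152), np.float64(0.165))
-0.02 0.243 (np.float64(0.152), np.float64(0.165))
```

View pics/rect_top.png

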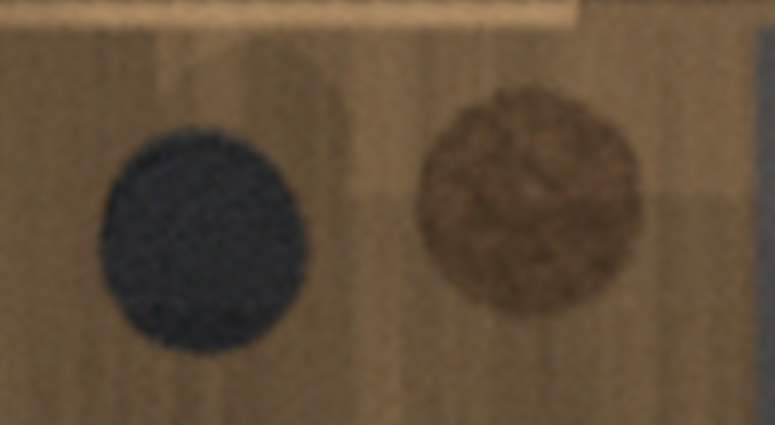

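```bash
python3 - <<'E'
from h import *
e=np.array([.4816,-.2656,.2656]);y=-.5365
for n in ["top","side"]:
    W=cloud(n,np.load(f"{n}8.npy")).reshape(-1,3)-e
    t=np.stack([W[:,0]*np.cos(y)+W[:,1]*np.sin(y),-W[:,0]*np.sin(y)+W[:,1]*np.cos(y),W[:,2]],1)
    for a,b in [(-.005,.02),(.02,.05),(.05,.075),(.075,.1),(.1,.13),(.13,.16)]:
        m=(t[:,2]>a)&(t[:,2]<b)&(abs(t[:,0])<.13)&(abs(t[:,1])<.08);q=t[m]
        if len(q)>3: print(n,a,b,len(q),"jaw",np.percentile(q[:,0],[1,99]).round(3),"z",np.percentile(q[:,1],[1,99]).round(3))
E
```

```text
top 0.075 0.1 13 jaw [-0.059 -0.043] z [-0.036 -0.027]
top 0.1 0.13 363 jaw [-0.092 -0.047] z [-0.036  0.018]
top 0.13 0.16 32 jaw [-0.053 -0.052] z [-0.022  0.021]
side -0.005 0.02 25 jaw [-0.042  0.034] z [-0.008  0.016]
side 0.02 0.05 27 jaw [-0.043  0.035] z [-0.008  0.016]
side 0.05 0.075 5 jaw [-0.038  0.076] z [0.005 0.033]
side 0.075 0.1 312 jaw [-0.084  0.075] z [-0.03   0.038]
side 0.1 0.13 736 jaw [-0.093  0.084] z [-0.04   0.036]
side 0.13 0.16 30 jaw [-0.048  0.012] z [-0.001  0.026]
```

Call:
{"method": "play_rows", "body": {"targets": [{"claw": 0.3,"slide": [-0.002,0.04,-0.103],"yaw": 0.01},{"claw": 0.3,"slide": [-0.002,0.1,-0.103],"yaw": 0.01},{"claw": 0.3,"slide": [-0.002,0.18,-0.103],"yaw": 0.01},{"claw": 0.3,"slide": [-0.002,0.25,-0.103],"yaw": 0.01},{"claw": 0.3,"slide": [-0.002,0.3,-0.103],"yaw": 0.01},{"claw": 0.3,"slide": [-0.002,0.34,-0.103],"yaw": 0.01},{"claw": 0.3,"slide": [-0.002,0.352,-0.103],"yaw": 0.01},{"claw": 0.3,"slide": [-0.002,0.352,-0.103],"yaw": 0.01}]}}

```text
time: 16.8
ee_pos: [0.4555, -0.2995, 0.1182]
tcp_rot: [-1.571, 0.004, -0.546]
force: [-0.0, -0.4, 0.5]
gripper_width: 0.649
```

```bash
python3 - <<'E'
from h import *
st(); plan([.461,-.301,.123],-30.8)
E
```

```text
time 16.8
ee_pos [ 0.4555 -0.2995  0.1182]
tcp_rot [-1.5712  0.0044 -0.5457]
force [-0.0184 -0.4186  0.5231]
torque [ 0.0098 -0.013   0.0248]
gripper_width 0.6489
joint_pos [-6.0230e-01  3.5470e-01  1.7719e+00 -7.0000e-04  1.0194e+00 -5.6200e-02]
slide [ 0.014 -0.012  0.004] yaw -0.016
```

Call:
{"method": "play_rows", "body": {"targets": [{"claw": 0.3,"slide": [0.014,-0.013,0.004],"yaw": -0.016},{"claw": 0.3,"slide": [0.014,-0.013,0.004],"yaw": -0.016},{"claw": -1,"slide": [0.014,-0.013,0.004],"yaw": -0.016},{"claw": -1,"slide": [0.014,-0.013,0.004],"yaw": -0.016},{"claw": -1,"slide": [0.014,-0.013,0.004],"yaw": -0.016},{"claw": -1,"slide": [0.014,-0.013,0.004],"yaw": -0.016},{"claw": -1,"slide": [0.014,-0.013,0.004],"yaw": -0.016},{"claw": -1,"slide": [0.014,-0.013,0.004],"yaw": -0.016}], "squeeze": 20}}

```text
time: 17.47
ee_pos: [0.4614, -0.3013, 0.1237]
tcp_rot: [-1.571, 0.003, -0.538]
force: [0.7, -0.5, 0.9]
gripper_width: 0.333
```

```bash
python3 - <<'E'
from h import *
st()
E
```

```text
time 17.4667
ee_pos [ 0.4614 -0.3013  0.1237]
tcp_rot [-1.5711  0.0033 -0.5375]
force [ 0.7174 -0.4598  0.9302]
torque [-0.0607 -0.1611 -0.0172]
gripper_width 0.3333
joint_pos [-5.9900e-01  3.5720e-01  1.7519e+00 -6.0000e-04  1.0358e+00 -6.1100e-02]
```

Call:
{"method": "play_rows", "body": {"targets": [{"claw": -1,"slide": [0,-0.03,0],"yaw": 0},{"claw": -1,"slide": [0,-0.1,0],"yaw": 0},{"claw": -1,"slide": [0,-0.2,0],"yaw": 0},{"claw": -1,"slide": [0,-0.3,0],"yaw": 0},{"claw": -1,"slide": [0,-0.4,0],"yaw": 0},{"claw": -1,"slide": [0,-0.5,0],"yaw": 0},{"claw": -1,"slide": [0,-0.6,0],"yaw": 0},{"claw": -1,"slide": [0,-0.66,0],"yaw": 0}]}}

```text
time: 18.13
ee_pos: [0.4624, -0.3018, 0.3915]
tcp_rot: [-1.571, -0.001, -0.538]
force: [1.1, -1.1, -3.1]
gripper_width: 0.341
```

```bash
python3 - <<'E'
from h import *
st()
snap("side","s9",(130,40,350,200),3.5)
t=b2w([-.079,.0585,0])[0];print(t)
plan([t[0],t[1],.38],-78)
E
```

```text
time 18.1333
ee_pos [ 0.4624 -0.3018  0.3915]
tcp_rot [-1.5713e+00 -1.0000e-03 -5.3760e-01]
force [ 1.1239 -1.1045 -3.1102]
torque [-0.0963 -0.1409 -0.0336]
gripper_width 0.3406
joint_pos [-5.9880e-01  2.2840e-01  1.2569e+00 -4.0000e-04  1.6552e+00 -6.1200e-02]
[0.52278144 0.16193592 0.        ]
slide [-0.468  0.033  1.073] yaw 1.573
```

View pics/s9.png

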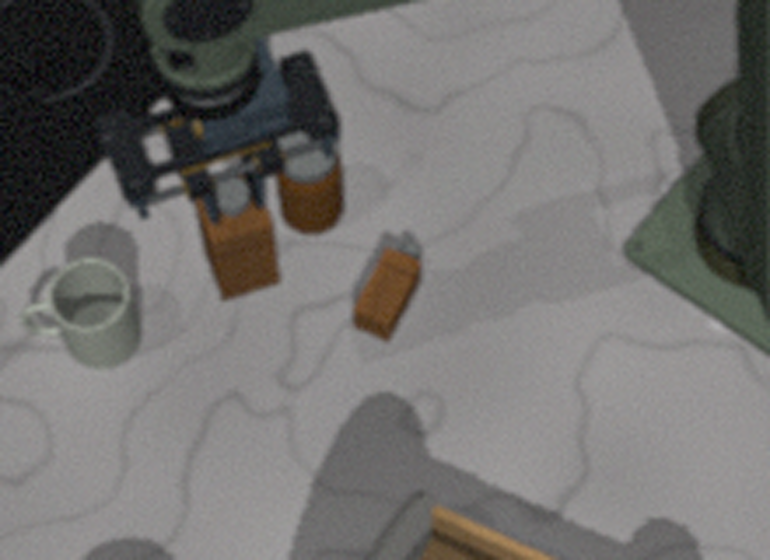

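Call:
{"method": "play_rows", "body": {"targets": [{"claw": -1,"slide": [-0.01,0,0.03],"yaw": 0.1},{"claw": -1,"slide": [-0.04,0,0.09],"yaw": 0.2},{"claw": -1,"slide": [-0.075,0,0.17],"yaw": 0.3},{"claw": -1,"slide": [-0.11,0,0.25],"yaw": 0.4},{"claw": -1,"slide": [-0.145,0,0.33],"yaw": 0.5},{"claw": -1,"slide": [-0.18,0,0.41],"yaw": 0.6},{"claw": -1,"slide": [-0.215,0,0.49],"yaw": 0.7},{"claw": -1,"slide": [-0.25,0,0.57],"yaw": 0.8}]}}

```text
time: 18.85
ee_pos: [0.4935, -0.0538, 0.3924]
tcp_rot: [-1.571, -0.006, -0.959]
force: [0.4, -0.1, -3.3]
gripper_width: 0.343
```

```bash
python3 - <<'E'
from h import *
st()
t=b2w([-.079,.0585,0])[0]
plan([t[0],t[1],.39],-78)
E
```

```text
time 18.85
ee_pos [ 0.4935 -0.0538  0.3924]
tcp_rot [-1.5708 -0.0057 -0.9595]
force [ 0.4478 -0.0755 -3.2524]
torque [-0.0341 -0.0891 -0.0273]
gripper_width 0.343
joint_pos [-0.129   0.131   1.3771 -0.0042  1.6297  0.8302]
slide [-0.4    0.004  0.37 ] yaw 0.768
```

Call:
{"method": "play_rows", "body": {"targets": [{"claw": -1,"slide": [-0.07,0,0.065],"yaw": 0.12},{"claw": -1,"slide": [-0.14,0,0.13],"yaw": 0.25},{"claw": -1,"slide": [-0.21,0,0.195],"yaw": 0.4},{"claw": -1,"slide": [-0.28,0,0.26],"yaw": 0.55},{"claw": -1,"slide": [-0.34,0,0.315],"yaw": 0.7},{"claw": -1,"slide": [-0.38,0,0.35],"yaw": 0.77},{"claw": -1,"slide": [-0.4,0,0.37],"yaw": 0.77},{"claw": -1,"slide": [-0.4,0,0.37],"yaw": 0.77}]}}

```text
time: 19.52
ee_pos: [0.5227, 0.1639, 0.3895]
tcp_rot: [-1.572, -0.005, -1.359]
force: [0.7, -0.4, -2.0]
gripper_width: 0.344
```

```bash
python3 - <<'E'
from h import *
st()
d=snap("side","s10",(200,120,420,320),3)
W=cloud("side",d)
d=snap("top","t10",(120,60,300,240),3)
s=robot.state()
w=W.reshape(-1,3);e=s["ee_pos"]
m=(np.hypot(w[:,0]-e[0],w[:,1]-e[1])<.06)&(w[:,2]>.25)&(w[:,2]<e[2]+.0)
b=w2b(w[m]);be=w2b(e)[0]
for a in np.arange(.25,.39,.02):
    q=b[(b[:,2]>a)&(b[:,2]<a+.02)]
    if len(q)>4: print(round(a,2),len(q),(q.min(0)-be).round(3),(q.max(0)-be).round(3))
t=b2w([-.079,.0585,0])[0]
plan([t[0],t[1],.30],-78.02)
E
```

```text
time 19.5167
ee_pos [0.5227 0.1639 0.3895]
tcp_rot [-1.5718 -0.0049 -1.3586]
force [ 0.6504 -0.4235 -2.0404]
torque [-0.0306 -0.1004 -0.0213]
gripper_width 0.3435
joint_pos [ 0.2859  0.2223  1.27   -0.0049  1.6507  1.644 ]
0.25 6 [ 0.025  0.001 -0.13 ] [ 0.027  0.03  -0.122]
0.27 35 [ 0.025 -0.024 -0.12 ] [ 0.029  0.029 -0.103]
0.29 41 [ 0.025 -0.022 -0.1  ] [ 0.029  0.03  -0.081]
0.31 44 [ 0.024 -0.024 -0.08 ] [ 0.029  0.032 -0.061]
0.33 42 [ 0.025 -0.023 -0.06 ] [ 0.028  0.03  -0.041]
0.35 56 [ 0.012 -0.024 -0.04 ] [ 0.028  0.032 -0.021]
0.37 137 [ 0.001 -0.023 -0.02 ] [ 0.027  0.032 -0.001]
slide [-0.003  0.226  0.001] yaw -0.001
```

View pics/s10.png

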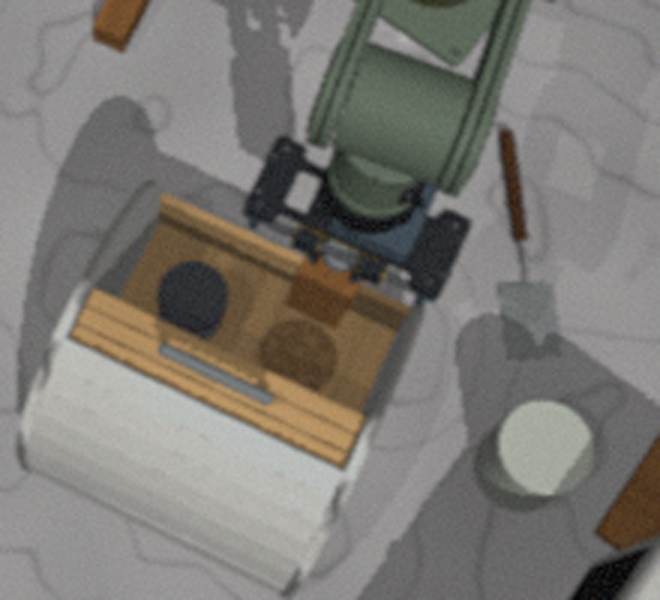

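View pics/t10.png

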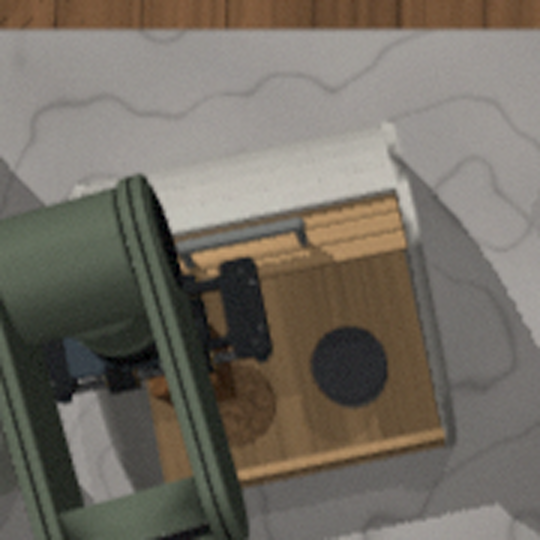

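Call:
{"method": "play_rows", "body": {"targets": [{"claw": -1,"slide": [0,0.04,0],"yaw": 0},{"claw": -1,"slide": [-0.002,0.1,0],"yaw": 0},{"claw": -1,"slide": [-0.002,0.18,0],"yaw": 0},{"claw": -1,"slide": [-0.003,0.26,0],"yaw": 0},{"claw": -1,"slide": [-0.003,0.34,0],"yaw": 0},{"claw": -1,"slide": [-0.003,0.42,0],"yaw": 0},{"claw": -1,"slide": [-0.003,0.47,0],"yaw": 0},{"claw": -1,"slide": [-0.003,0.5,0],"yaw": 0}]}}

```text
time: 20.28
ee_pos: [0.5207, 0.1581, 0.1875]
tcp_rot: [-1.577, -0.008, -1.364]
force: [-1.0, -0.5, -3.6]
gripper_width: 0.341
```

```bash
python3 - <<'E'
from h import *
st();print(w2b(robot.state()["ee_pos"]))
t=b2w([-.079,.0582,0])[0]
plan([t[0],t[1],.162],-78.02)
d=snap("side","s11",(200,120,420,320),3)
E
```

```text
time 20.2833
ee_pos [0.5207 0.1581 0.1875]
tcp_rot [-1.5767 -0.0081 -1.3637]
force [-0.9542 -0.4843 -3.6335]
torque [ 0.0281  0.0346 -0.0316]
gripper_width 0.3408
joint_pos [ 0.2785  0.2932  1.6725 -0.0083  1.1824  1.6453]
[[-0.08186418  0.05522459  0.18750949]]
slide [-0.008  0.064  0.008] yaw -0.004
```

View pics/s11.png

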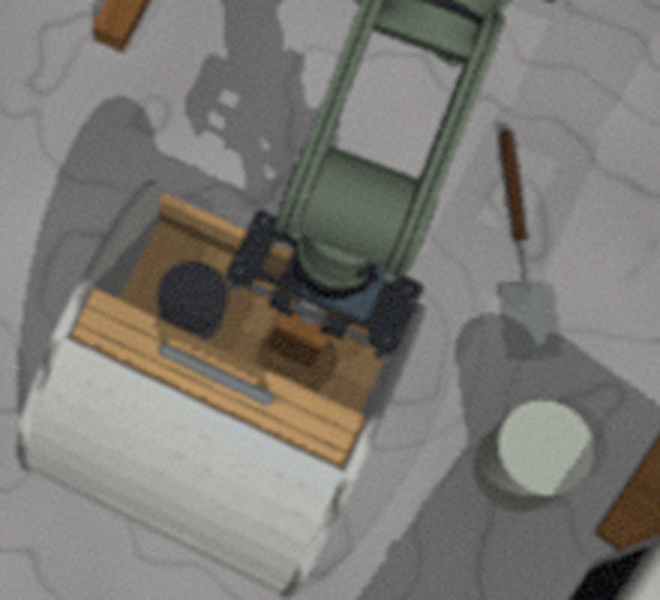

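Call:
{"method": "play_rows", "body": {"targets": [{"claw": -1,"slide": [-0.008,0,0.008],"yaw": 0},{"claw": -1,"slide": [-0.008,0.015,0.008],"yaw": 0},{"claw": -1,"slide": [-0.008,0.03,0.008],"yaw": 0},{"claw": -1,"slide": [-0.008,0.045,0.008],"yaw": 0},{"claw": -1,"slide": [-0.008,0.06,0.008],"yaw": 0},{"claw": -1,"slide": [-0.008,0.072,0.008],"yaw": 0},{"claw": -1,"slide": [-0.008,0.08,0.008],"yaw": 0},{"claw": -1,"slide": [-0.008,0.085,0.008],"yaw": 0}]}}

```text
time: 21.0
ee_pos: [0.5221, 0.1615, 0.1516]
tcp_rot: [-1.58, -0.008, -1.363]
force: [0.3, 0.2, -3.1]
gripper_width: 0.341
```

```bash
python3 - <<'E'
from h import *
st();print(w2b(robot.state()["ee_pos"]))
t=b2w([-.079,.0582,0])[0]
plan([t[0],t[1],.14],-78.02)
E
```

```text
time 21.0
ee_pos [0.5221 0.1615 0.1516]
tcp_rot [-1.5798 -0.0083 -1.3635]
force [ 0.3105  0.1667 -3.0578]
torque [0.0311 0.0508 0.0166]
gripper_width 0.3412
joint_pos [ 0.2836  0.3277  1.7188 -0.0085  1.1047  1.651 ]
[[-0.0797988   0.05821557  0.15161383]]
slide [-0.     0.029  0.002] yaw -0.003
```

Call:
{"method": "play_rows", "body": {"targets": [{"claw": -1,"slide": [0,0.006,0.002],"yaw": 0},{"claw": -1,"slide": [0,0.012,0.002],"yaw": 0},{"claw": -1,"slide": [0,0.017,0.002],"yaw": 0},{"claw": -1,"slide": [0,0.021,0.002],"yaw": 0},{"claw": -1,"slide": [0,0.024,0.002],"yaw": 0},{"claw": -1,"slide": [0,0.027,0.002],"yaw": 0},{"claw": -1,"slide": [0,0.029,0.002],"yaw": 0},{"claw": -1,"slide": [0,0.029,0.002],"yaw": 0}]}}

```text
time: 21.67
ee_pos: [0.5229, 0.1615, 0.1401]
tcp_rot: [-1.58, -0.008, -1.363]
force: [-0.0, -0.5, -2.4]
gripper_width: 0.34
```

```bash
python3 - <<'E'
from h import *
st();print(w2b(robot.state()["ee_pos"]))
E
```

```text
time 21.6667
ee_pos [0.5229 0.1615 0.1401]
tcp_rot [-1.5796 -0.0084 -1.3635]
force [-0.0356 -0.5087 -2.4156]
torque [-0.0478  0.0006  0.0268]
gripper_width 0.3401
joint_pos [ 0.2833  0.339   1.7335 -0.0087  1.0785  1.651 ]
[[-0.07901788  0.05806864  0.1401289 ]]
```

Almost touching; no wall contact. I'm lowering a few more mm.

Call:
{"method": "play_rows", "body": {"targets": [{"claw": -1,"slide": [0,0.001,0],"yaw": 0},{"claw": -1,"slide": [0,0.002,0],"yaw": 0},{"claw": -1,"slide": [0,0.003,0],"yaw": 0},{"claw": -1,"slide": [0,0.004,0],"yaw": 0},{"claw": -1,"slide": [0,0.005,0],"yaw": 0},{"claw": -1,"slide": [0,0.006,0],"yaw": 0},{"claw": -1,"slide": [0,0.006,0],"yaw": 0},{"claw": -1,"slide": [0,0.006,0],"yaw": 0}]}}

```text
time: 22.33
ee_pos: [0.5238, 0.1614, 0.1399]
tcp_rot: [-1.576, -0.009, -1.363]
force: [-1.9, -1.8, 9.0]
gripper_width: 0.338
```

Call:
{"method": "play_rows", "body": {"targets": [{"claw": -1,"slide": [-0.0,-0.001,0],"yaw": 0},{"claw": -1,"slide": [0,-0.001,0],"yaw": 0},{"claw": 0.1,"slide": [0,-0.001,0],"yaw": 0},{"claw": 0.1,"slide": [0,-0.001,0],"yaw": 0},{"claw": 0.1,"slide": [0,-0.001,0],"yaw": 0},{"claw": 0.1,"slide": [0,-0.001,0],"yaw": 0},{"claw": 0.1,"slide": [0,-0.001,0],"yaw": 0},{"claw": 0.1,"slide": [0,-0.001,0],"yaw": 0}]}}

```text
time: 23.0
ee_pos: [0.5238, 0.1615, 0.1403]
tcp_rot: [-1.576, -0.009, -1.363]
force: [0.7, -0.1, -0.2]
gripper_width: 0.553
```

Call:
{"method": "play_rows", "body": {"targets": [{"claw": 0.1,"slide": [0,-0.03,0],"yaw": 0},{"claw": 0.1,"slide": [0,-0.07,0],"yaw": 0},{"claw": 0.1,"slide": [0,-0.13,0],"yaw": 0},{"claw": 0.1,"slide": [0,-0.2,0],"yaw": 0},{"claw": 0.1,"slide": [0,-0.3,0],"yaw": 0},{"claw": 0,"slide": [0,-0.4,0],"yaw": -0.2},{"claw": -0.2,"slide": [0,-0.45,-0.1],"yaw": -0.4},{"claw": -0.2,"slide": [0.1,-0.5,-0.2],"yaw": -0.6}]}}

```text
time: 23.67
ee_pos: [0.4653, 0.1262, 0.3363]
tcp_rot: [-1.574, -0.005, -1.04]
force: [0.5, -1.5, 0.6]
gripper_width: 0.407
```

```bash
python3 - <<'E'
from h import *
st()
for n in ["top","side"]:
    p,d=vision.snapshot(n);cv2.imwrite(f"pics/{n}12.png",p)
    W=cloud(n,d).reshape(-1,3);b=w2b(W)
    for a,c in [(.105,.132),(.142,.16)]:
        q=b[(b[:,2]>a)&(b[:,2]<c)&(abs(b[:,0]+.079)<.07)&(abs(b[:,1]-.06)<.06)]
        if len(q)>5: print(n,a,len(q),q[:,2].mean().round(4),cv2.minAreaRect((q[:,:2]*1000).astype(np.float32)))
p=cv2.imread("pics/top12.png")[90:240,130:290];cv2.imwrite("pics/t12.png",cv2.resize(p,None,fx=4,fy=4))
p=cv2.imread("pics/side12.png")[140:320,200:350];cv2.imwrite("pics/s12.png",cv2.resize(p,None,fx=3.3,fy=3.3))
E
```

```text
time 23.6667
ee_pos [0.4653 0.1262 0.3363]
tcp_rot [-1.5744 -0.0053 -1.04  ]
force [ 0.5478 -1.5205  0.6326]
torque [-0.0012 -0.0209  0.0593]
gripper_width 0.4069
joint_pos [ 0.2452  0.1164  1.5288 -0.0061  1.4984  1.2856]
side 0.105 229 0.1239 ((-80.25031280517578, 58.01692581176758), (55.011966705322266, 57.957889556884766), 88.39541625976562)
side 0.142 77 0.149 ((-80.0364990234375, 57.89688491821289), (30.756359100341797, 26.166627883911133), 21.540929794311523)
```

View pics/t12.png

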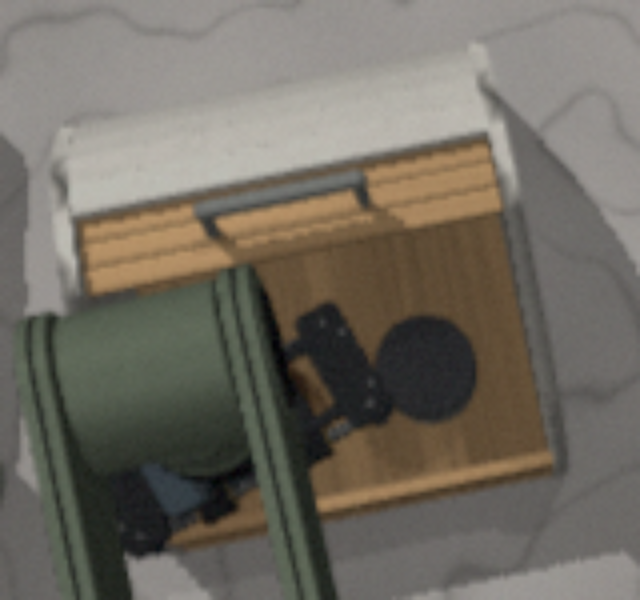

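View pics/s12.png

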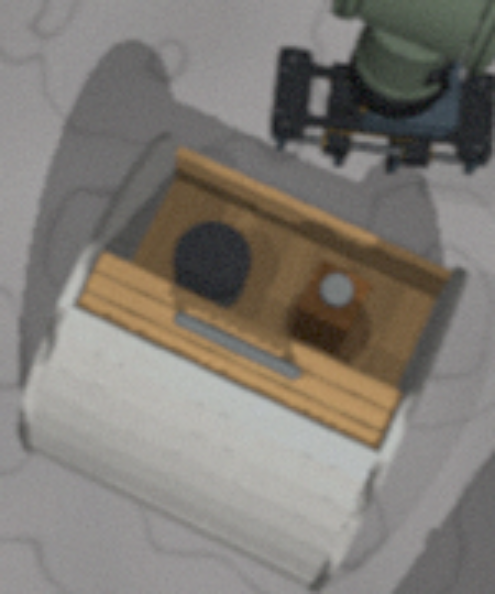

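```bash
python3 - <<'E'
from h import *
h=hand(1.42);print(h);plan([h[0],h[1],.335],12)
E
```

```text
[0.65014684 0.12914842 0.26314311]
slide [0.215 0.008 0.413] yaw -2.404
```

Call:
{"method": "play_rows", "body": {"targets": [{"claw": -0.3,"slide": [0.1,-0.01,0.0],"yaw": -1},{"claw": -0.3,"slide": [0.215,-0.01,0.1],"yaw": -1},{"claw": -0.3,"slide": [0.215,-0.01,0.2],"yaw": -1},{"claw": -0.3,"slide": [0.215,-0.01,0.3],"yaw": -1},{"claw": -0.3,"slide": [0.215,-0.01,0.413],"yaw": -1},{"claw": -0.3,"slide": [0.215,-0.01,0.413],"yaw": -1},{"claw": -0.3,"slide": [0.215,-0.01,0.413],"yaw": -1},{"claw": -0.3,"slide": [0.215,-0.01,0.413],"yaw": -1}]}}

```text
time: 24.43
ee_pos: [0.6504, 0.1297, 0.3402]
tcp_rot: [-1.58, -0.005, -0.526]
force: [-0.0, 0.1, 0.4]
gripper_width: 0.351
```

Call:
{"method": "play_rows", "body": {"targets": [{"claw": -0.3,"slide": [0,0,0],"yaw": -1},{"claw": -0.3,"slide": [0,0,0],"yaw": -1},{"claw": -0.3,"slide": [0,0,0],"yaw": -1},{"claw": -0.3,"slide": [0,0,0],"yaw": -1},{"claw": -0.3,"slide": [0,0,0],"yaw": -1},{"claw": -0.3,"slide": [0,0,0],"yaw": -1},{"claw": -0.3,"slide": [0,0,0],"yaw": -1},{"claw": -0.3,"slide": [0,0,0],"yaw": -1}]}}

```text
time: 25.1
ee_pos: [0.65, 0.1295, 0.3406]
tcp_rot: [-1.581, 0.0, -0.004]
force: [0.1, -0.2, -0.4]
gripper_width: 0.351
```

```bash
python3 - <<'E'
from h import *
st();h=hand(1.42);plan([h[0],h[1],.31],12)
d=snap("top","t13",(130,60,290,240),3)
p,d=vision.snapshot("top");cv2.imwrite("pics/top13.png",p)
W=cloud("top",d).reshape(-1,3);b=w2b(W)
for a,c in [(.105,.132),(.142,.16)]:
        q=b[(b[:,2]>a)&(b[:,2]<c)&(abs(b[:,0]+.079)<.06)&(abs(b[:,1]-.06)<.06)]
        if len(q)>5: print("top",a,len(q),q[:,2].mean().round(4),cv2.minAreaRect((q[:,:2]*1000).astype(np.float32)))
E
```

```text
time 25.1
ee_pos [0.65   0.1295 0.3406]
tcp_rot [-1.5813e+00  2.0000e-04 -4.2000e-03]
force [ 0.092  -0.19   -0.3681]
torque [ 0.0006 -0.1074 -0.0269]
gripper_width 0.3505
joint_pos [ 0.1845  0.4281  1.0882 -0.0103  1.6275  0.1881]
slide [0.    0.077 0.   ] yaw -0.408
```

View pics/t13.png

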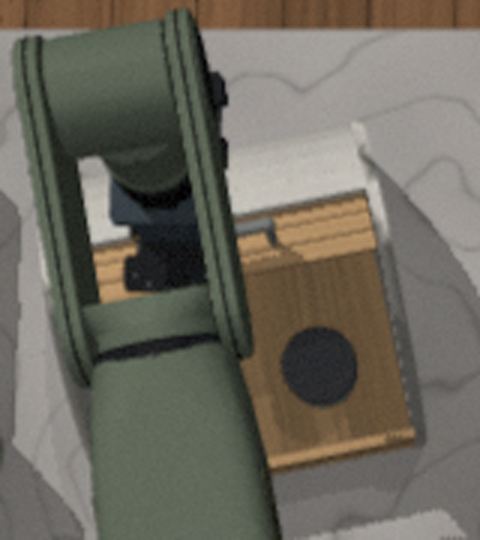

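Call:
{"method": "play_rows", "body": {"targets": [{"claw": -0.3,"slide": [0.002,0,-0.003],"yaw": -0.41},{"claw": -0.3,"slide": [0.002,0.04,-0.003],"yaw": -0.41},{"claw": -0.3,"slide": [0.002,0.09,-0.003],"yaw": -0.41},{"claw": -0.3,"slide": [0.002,0.14,-0.003],"yaw": -0.41},{"claw": -0.3,"slide": [0.002,0.18,-0.003],"yaw": -0.41},{"claw": -0.3,"slide": [0.002,0.21,-0.003],"yaw": -0.41},{"claw": -0.3,"slide": [0.002,0.22,-0.003],"yaw": -0.41},{"claw": -0.3,"slide": [0.002,0.22,-0.003],"yaw": -0.41}]}}

```text
time: 25.87
ee_pos: [0.6504, 0.1273, 0.2512]
tcp_rot: [-1.581, 0.005, 0.211]
force: [0.2, 0.8, -1.3]
gripper_width: 0.351
```

```bash
python3 - <<'E'
from h import *
st();plan([.6507,.128,.2526],12)
E
```

```text
time 25.8667
ee_pos [0.6504 0.1273 0.2512]
tcp_rot [-1.581   0.0052  0.2108]
force [ 0.192   0.8377 -1.3451]
torque [-0.061  -0.0884 -0.0168]
gripper_width 0.3512
joint_pos [ 0.1812  0.447   1.2736 -0.0104  1.4259 -0.0281]
slide [ 0.001 -0.004  0.001] yaw 0.003
```

Call:
{"method": "play_rows", "body": {"targets": [{"claw": -1,"slide": [0,0,0],"yaw": 0},{"claw": -1,"slide": [0,0,0],"yaw": 0},{"claw": -1,"slide": [0,0,0],"yaw": 0},{"claw": -1,"slide": [0,0,0],"yaw": 0},{"claw": -1,"slide": [0,0,0],"yaw": 0},{"claw": -1,"slide": [0,0,0],"yaw": 0},{"claw": -1,"slide": [0,0,0],"yaw": 0},{"claw": -1,"slide": [0,0,0],"yaw": 0}], "squeeze": 15}}

```text
time: 26.53
ee_pos: [0.651, 0.1275, 0.2522]
tcp_rot: [-1.581, 0.003, 0.211]
force: [0.9, 0.3, 4.4]
gripper_width: 0.148
```

```bash
python3 - <<'E'
from h import *
st();arc(np.arange(1.4,.95,-.05),dz=.0115)
E
```

```text
time 26.5333
ee_pos [0.651  0.1275 0.2522]
tcp_rot [-1.581   0.0029  0.2108]
force [0.923  0.2776 4.4134]
torque [ 0.0515 -0.2714  0.013 ]
gripper_width 0.1483
joint_pos [ 0.1812  0.4463  1.2723 -0.0104  1.4256 -0.028 ]
joint now 1.4218112941143282 r 0.19761586638796838 force [0.9 0.3 4.4]
1.4 x -0.011 y -0.001
1.35 x -0.035 y -0.004
1.3 x -0.06 y -0.007
1.25 x -0.084 y -0.008
1.2 x -0.109 y -0.008
1.15 x -0.133 y -0.007
1.1 x -0.158 y -0.005
1.05 x -0.182 y -0.001
1.0 x -0.206 y 0.004
```

Call:
{"method": "play_rows", "body": {"targets": [{"claw": -1,"slide": [-0.011,-0.001,0],"yaw": 0},{"claw": -1,"slide": [-0.035,-0.004,0],"yaw": 0},{"claw": -1,"slide": [-0.06,-0.007,0],"yaw": 0},{"claw": -1,"slide": [-0.084,-0.008,0],"yaw": 0},{"claw": -1,"slide": [-0.109,-0.008,0],"yaw": 0},{"claw": -1,"slide": [-0.133,-0.007,0],"yaw": 0},{"claw": -1,"slide": [-0.158,-0.005,0],"yaw": 0},{"claw": -1,"slide": [-0.182,-0.001,0],"yaw": 0}]}}

```text
time: 27.2
ee_pos: [0.5816, 0.1129, 0.2542]
tcp_rot: [-1.581, -0.005, 0.211]
force: [4.7, 1.8, 3.1]
gripper_width: 0.15
```

```bash
python3 - <<'E'
from h import *
st();arc(np.arange(1.05,.6,-.05),dz=.0115)
E
```

```text
time 27.2
ee_pos [0.5816 0.1129 0.2542]
tcp_rot [-1.5805 -0.0045  0.2108]
force [4.7107 1.8076 3.0644]
torque [ 0.4263 -1.144  -0.054 ]
gripper_width 0.1498
joint_pos [ 0.1777  0.3237  1.457  -0.0098  1.3561 -0.031 ]
joint now 1.061742610633717 r 0.19821602602984342 force [4.7 1.8 3.1]
1.05 x -0.005 y 0.004
1.0 x -0.029 y 0.009
0.95 x -0.053 y 0.015
0.9 x -0.077 y 0.022
0.85 x -0.1 y 0.03
0.8 x -0.123 y 0.04
0.75 x -0.145 y 0.051
0.7 x -0.167 y 0.062
0.65 x -0.188 y 0.075
```

Call:
{"method": "play_rows", "body": {"targets": [{"claw": -1,"slide": [-0.022,0.007,0],"yaw": 0},{"claw": -1,"slide": [-0.046,0.013,0],"yaw": 0},{"claw": -1,"slide": [-0.07,0.02,0],"yaw": 0},{"claw": -1,"slide": [-0.094,0.028,0],"yaw": 0},{"claw": -1,"slide": [-0.117,0.037,0],"yaw": 0},{"claw": -1,"slide": [-0.14,0.048,0],"yaw": 0},{"claw": -1,"slide": [-0.163,0.06,0],"yaw": 0},{"claw": -1,"slide": [-0.184,0.072,0],"yaw": 0}]}}

```text
time: 27.87
ee_pos: [0.5103, 0.0978, 0.2253]
tcp_rot: [-1.579, -0.008, 0.211]
force: [3.4, 2.3, 2.9]
gripper_width: 0.151
```

```bash
python3 - <<'E'
from h import *
st();arc(np.arange(.65,.2,-.05),dz=.0115)
E
```

```text
time 27.8667
ee_pos [0.5103 0.0978 0.2253]
tcp_rot [-1.5794 -0.008   0.2106]
force [3.357  2.3258 2.9307]
torque [ 0.4886 -0.8439 -0.0614]
gripper_width 0.1508
joint_pos [ 0.1727  0.2206  1.6746 -0.0088  1.2381 -0.0351]
joint now 0.6619492291402667 r 0.19686071534732036 force [3.4 2.3 2.9]
0.65 x -0.005 y 0.003
0.6 x -0.026 y 0.017
0.55 x -0.045 y 0.032
0.5 x -0.064 y 0.047
0.45 x -0.082 y 0.064
0.4 x -0.099 y 0.082
0.35 x -0.116 y 0.1
0.3 x -0.131 y 0.119
0.25 x -0.145 y 0.139
```

Call:
{"method": "play_rows", "body": {"targets": [{"claw": -1,"slide": [-0.018,0.012,0],"yaw": 0},{"claw": -1,"slide": [-0.037,0.026,0],"yaw": 0},{"claw": -1,"slide": [-0.056,0.041,0],"yaw": 0},{"claw": -1,"slide": [-0.074,0.057,0],"yaw": 0},{"claw": -1,"slide": [-0.092,0.074,0],"yaw": 0},{"claw": -1,"slide": [-0.109,0.092,0],"yaw": 0},{"claw": -1,"slide": [-0.124,0.11,0],"yaw": 0},{"claw": -1,"slide": [-0.138,0.129,0],"yaw": 0}]}}

```text
time: 28.53
ee_pos: [0.4565, 0.0864, 0.173]
tcp_rot: [-1.578, -0.009, 0.21]
force: [1.7, 3.9, 2.4]
gripper_width: 0.152
```

```bash
python3 - <<'E'
from h import *
st();arc(np.arange(.25,-.06,-.025),dz=.0115)
E
```

```text
time 28.5333
ee_pos [0.4565 0.0864 0.173 ]
tcp_rot [-1.5783 -0.0092  0.2103]
force [1.6601 3.9453 2.3948]
torque [ 0.6501 -0.7215 -0.0531]
gripper_width 0.1521
joint_pos [ 0.1674  0.1747  1.875  -0.0081  1.0825 -0.0391]
joint now 0.2734738751480287 r 0.1963277273883227 force [1.7 3.9 2.4]
0.25 x -0.008 y 0.008
0.22 x -0.015 y 0.019
0.2 x -0.021 y 0.029
0.18 x -0.028 y 0.04
0.15 x -0.034 y 0.05
0.13 x -0.039 y 0.061
0.1 x -0.045 y 0.072
0.08 x -0.05 y 0.084
0.05 x -0.055 y 0.095
0.03 x -0.06 y 0.106
0.0 x -0.064 y 0.118
-0.02 x -0.068 y 0.129
-0.05 x -0.072 y 0.141
```

Call:
{"method": "play_rows", "body": {"targets": [{"claw": -1,"slide": [-0.009,0.011,0],"yaw": 0},{"claw": -1,"slide": [-0.019,0.026,0],"yaw": 0},{"claw": -1,"slide": [-0.028,0.041,0],"yaw": 0},{"claw": -1,"slide": [-0.036,0.055,0],"yaw": 0},{"claw": -1,"slide": [-0.043,0.068,0],"yaw": 0},{"claw": -1,"slide": [-0.049,0.08,0],"yaw": 0},{"claw": -1,"slide": [-0.053,0.09,0],"yaw": 0},{"claw": -1,"slide": [-0.056,0.097,0],"yaw": 0}]}}

```text
time: 29.2
ee_pos: [0.4345, 0.0817, 0.1334]
tcp_rot: [-1.578, -0.008, 0.21]
force: [2.7, 3.6, 2.6]
gripper_width: 0.147
```

```bash
python3 - <<'E'
from h import *
st();arc(np.arange(.05,-.06,-.01),dz=.0115)
E
```

```text
time 29.2
ee_pos [0.4345 0.0817 0.1334]
tcp_rot [-1.5778 -0.0084  0.2101]
force [2.7361 3.6015 2.5671]
torque [ 0.8425 -0.7134 -0.0206]
gripper_width 0.1468
joint_pos [ 0.1647  0.1817  1.9803 -0.008   0.9709 -0.0408]
joint now 0.041275435975220987 r 0.19680173608012722 force [2.7 3.6 2.6]
0.05 x 0.001 y -0.004
0.04 x -0.001 y 0.0
0.03 x -0.003 y 0.005
0.02 x -0.004 y 0.01
0.01 x -0.006 y 0.014
-0.0 x -0.008 y 0.019
-0.01 x -0.009 y 0.023
-0.02 x -0.011 y 0.028
-0.03 x -0.013 y 0.033
-0.04 x -0.014 y 0.037
-0.05 x -0.016 y 0.042
```

Call:
{"method": "play_rows", "body": {"targets": [{"claw": -1,"slide": [-0.001,0.003,0],"yaw": 0},{"claw": -1,"slide": [-0.003,0.006,0],"yaw": 0},{"claw": -1,"slide": [-0.004,0.009,0],"yaw": 0},{"claw": -1,"slide": [-0.005,0.012,0],"yaw": 0},{"claw": -1,"slide": [-0.006,0.015,0],"yaw": 0},{"claw": -1,"slide": [-0.007,0.017,0],"yaw": 0},{"claw": -1,"slide": [-0.008,0.018,0],"yaw": 0},{"claw": -1,"slide": [-0.008,0.019,0],"yaw": 0}]}}

```text
time: 29.87
ee_pos: [0.4321, 0.0811, 0.1268]
tcp_rot: [-1.578, -0.01, 0.21]
force: [1.6, 4.0, 10.1]
gripper_width: 0.148
```

```bash
python3 - <<'E'
from h import *
st();arc([0,-.01,-.02,-.03,-.04],dz=.0115)
E
```

```text
time 29.8667
ee_pos [0.4321 0.0811 0.1268]
tcp_rot [-1.5778 -0.0101  0.21  ]
force [ 1.5649  4.0221 10.0767]
torque [ 0.7184 -0.395  -0.0618]
gripper_width 0.1482
joint_pos [ 0.1643  0.1848  1.9962 -0.008   0.9502 -0.041 ]
joint now 0.005328307780855579 r 0.1967280568160492 force [ 1.6  4.  10.1]
0 x -0.002 y 0.002
-0.01 x -0.003 y 0.007
-0.02 x -0.005 y 0.012
-0.03 x -0.006 y 0.016
-0.04 x -0.008 y 0.021
```

Call:
{"method": "play_rows", "body": {"targets": [{"claw": -1,"slide": [-0.001,0.003,0],"yaw": 0},{"claw": -1,"slide": [-0.002,0.006,0],"yaw": 0},{"claw": -1,"slide": [-0.003,0.008,0],"yaw": 0},{"claw": -1,"slide": [-0.003,0.01,0],"yaw": 0},{"claw": -1,"slide": [-0.003,0.01,0],"yaw": 0},{"claw": -1,"slide": [-0.003,0.01,0],"yaw": 0},{"claw": -1,"slide": [-0.003,0.01,0],"yaw": 0},{"claw": -1,"slide": [-0.003,0.01,0],"yaw": 0}]}}

```text
time: 30.53
ee_pos: [0.4322, 0.0808, 0.1253]
tcp_rot: [-1.578, -0.014, 0.21]
force: [-1.3, 2.3, 19.9]
gripper_width: 0.146
```

```bash
python3 - <<'E'
from h import *
st();arc([0],dz=.0115)
E
```

```text
time 30.5333
ee_pos [0.4322 0.0808 0.1253]
tcp_rot [-1.5785 -0.0138  0.2103]
force [-1.2618  2.3199 19.9172]
torque [ 0.4126 -0.0649  0.0074]
gripper_width 0.1462
joint_pos [ 0.164   0.1848  2.0007 -0.0087  0.942  -0.0412]
joint now -0.001460474177572335 r 0.19616476716422693 force [-1.3  2.3 19.9]
0 x -0.002 y -0.001
```

Call:
{"method": "play_rows", "body": {"targets": [{"claw": -1,"slide": [0,-0.005,0],"yaw": 0},{"claw": -0.45,"slide": [0,-0.005,0],"yaw": 0},{"claw": -0.45,"slide": [0,-0.005,0],"yaw": 0},{"claw": -0.45,"slide": [0,-0.005,0],"yaw": 0},{"claw": -0.45,"slide": [0,-0.005,0],"yaw": 0},{"claw": -0.45,"slide": [0,-0.03,0],"yaw": 0},{"claw": -0.45,"slide": [0,-0.08,0],"yaw": 0},{"claw": -0.45,"slide": [0,-0.15,0],"yaw": 0}]}}

```text
time: 31.2
ee_pos: [0.4289, 0.0804, 0.1836]
tcp_rot: [-1.579, -0.006, 0.21]
force: [-0.3, 0.1, 0.6]
gripper_width: 0.276
```

Call:
{"method": "play_rows", "body": {"targets": [{"claw": -0.45,"slide": [0,-0.1,0],"yaw": 0},{"claw": -0.45,"slide": [0,-0.2,0],"yaw": 0},{"claw": -0.45,"slide": [-0.1,-0.3,-0.1],"yaw": 0},{"claw": -0.45,"slide": [-0.1,-0.3,-0.2],"yaw": 0},{"claw": -0.45,"slide": [-0.1,-0.3,-0.3],"yaw": 0},{"claw": -0.45,"slide": [-0.1,-0.3,-0.4],"yaw": 0},{"claw": -0.45,"slide": [-0.1,-0.3,-0.5],"yaw": 0},{"claw": -0.45,"slide": [-0.1,-0.3,-0.55],"yaw": 0}]}}

```text
time: 31.87
ee_pos: [0.4341, -0.1452, 0.305]
tcp_rot: [-1.579, -0.005, 0.209]
force: [0.7, -0.5, 0.2]
gripper_width: 0.275
```

```bash
python3 - <<'E'
from h import *
st()
for n in ["top","side"]:
    p,d=vision.snapshot(n);cv2.imwrite(f"pics/{n}14.png",p)
    W=cloud(n,d).reshape(-1,3);b=w2b(W)
    rad=np.hypot(b[:,0],b[:,2]-.07);th=np.arctan2(b[:,2]-.07,-b[:,0])
    hm=(rad>.18)&(rad<.21)&(abs(b[:,1])<.07)&(th<.9)&(th>.2)
    print(n,"handle",hm.sum(),np.median(rad[hm]),np.median(th[hm]),np.percentile(b[hm,1],[2,98]))
p=cv2.imread("pics/top14.png")[90:260,130:290];cv2.imwrite("pics/t14.png",cv2.resize(p,None,fx=4,fy=3.5))
p=cv2.imread("pics/side14.png")[140:230,200:350];cv2.imwrite("pics/s14.png",cv2.resize(p,None,fx=5,fy=5))
E
```

```text
time 31.8667
ee_pos [ 0.4341 -0.1452  0.305 ]
tcp_rot [-1.5794 -0.0047  0.2091]
force [ 0.6868 -0.5068  0.1763]
torque [ 0.0774 -0.1945  0.0085]
gripper_width 0.2749
joint_pos [-0.3444  0.079   1.6477 -0.0049  1.4064 -0.5527]
top handle 213 0.19906592180888982 0.3871036505928574 [-0.05857436  0.05935634]
side handle 177 0.19619842385097983 0.3913851627469222 [-0.0574239   0.06016614]
```

View pics/t14.png

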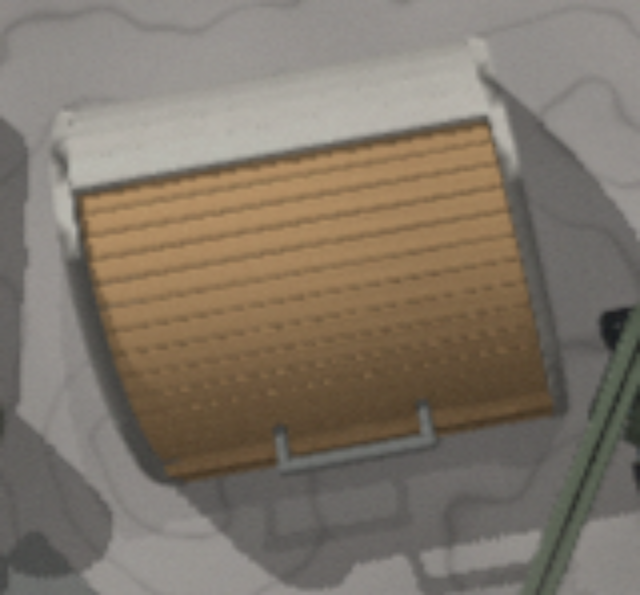

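View pics/s14.png

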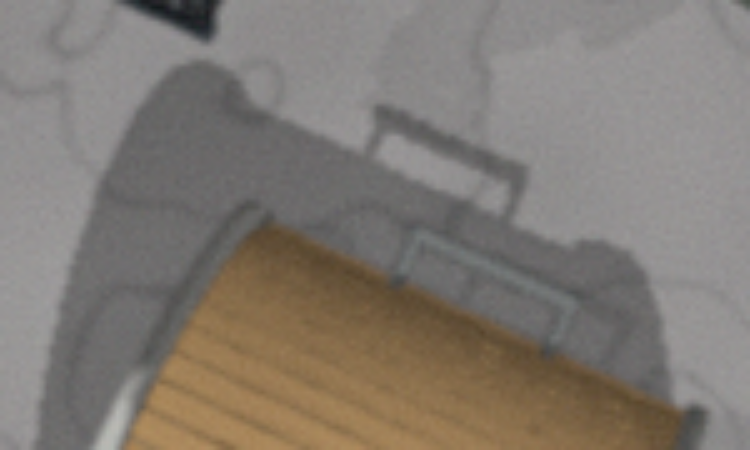

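```bash
python3 - <<'E'
from h import *
h=hand(0);print(h);plan([h[0],h[1],.2],12)
E
```

```text
[0.43110462 0.08269017 0.13736578]
slide [0.107 0.256 0.565] yaw -0.009
```

Call:
{"method": "play_rows", "body": {"targets": [{"claw": -1,"slide": [0.0,0.0,0.1],"yaw": 0},{"claw": -1,"slide": [0.05,0.0,0.2],"yaw": 0},{"claw": -1,"slide": [0.1,0.0,0.3],"yaw": 0},{"claw": -1,"slide": [0.105,0.0,0.4],"yaw": 0},{"claw": -1,"slide": [0.105,0.0,0.5],"yaw": 0},{"claw": -1,"slide": [0.105,0.1,0.565],"yaw": 0},{"claw": -1,"slide": [0.105,0.2,0.565],"yaw": 0},{"claw": -1,"slide": [0.105,0.256,0.565],"yaw": 0}], "squeeze": 10}}

```text
time: 32.63
ee_pos: [0.4273, 0.0845, 0.1969]
tcp_rot: [-1.579, 0.001, 0.209]
force: [-0.8, 0.0, -1.2]
gripper_width: 0.004
```

```bash
python3 - <<'E'
from h import *
st();h=hand(0);plan([h[0]+.001,h[1],.15],12)
E
```

```text
time 32.6333
ee_pos [0.4273 0.0845 0.1969]
tcp_rot [-1.5793e+00  1.2000e-03  2.0910e-01]
force [-0.7936  0.0385 -1.1655]
torque [-0.007  -0.0738  0.0441]
gripper_width 0.0037
joint_pos [ 0.1755  0.1131  1.8851 -0.0094  1.1444 -0.0297]
slide [ 0.011  0.117 -0.006] yaw -0.001
```

Call:
{"method": "play_rows", "body": {"targets": [{"claw": -1,"slide": [0.012,0.0,-0.006],"yaw": 0},{"claw": -1,"slide": [0.012,0.04,-0.006],"yaw": 0},{"claw": -1,"slide": [0.012,0.08,-0.006],"yaw": 0},{"claw": -1,"slide": [0.012,0.1,-0.006],"yaw": 0},{"claw": -1,"slide": [0.012,0.11,-0.006],"yaw": 0},{"claw": -1,"slide": [0.012,0.118,-0.006],"yaw": 0},{"claw": -1,"slide": [0.012,0.122,-0.006],"yaw": 0},{"claw": -1,"slide": [0.012,0.124,-0.006],"yaw": 0}]}}

```text
time: 33.3
ee_pos: [0.4331, 0.0828, 0.148]
tcp_rot: [-1.579, -0.0, 0.209]
force: [-0.4, -0.7, -0.4]
gripper_width: 0.004
```

Call:
{"method": "play_rows", "body": {"targets": [{"claw": -1,"slide": [0,0.002,0],"yaw": 0},{"claw": -1,"slide": [0,0.004,0],"yaw": 0},{"claw": -1,"slide": [0,0.006,0],"yaw": 0},{"claw": -1,"slide": [0,0.008,0],"yaw": 0},{"claw": -1,"slide": [0,0.009,0],"yaw": 0},{"claw": -1,"slide": [0,0.01,0],"yaw": 0},{"claw": -1,"slide": [0,0.01,0],"yaw": 0},{"claw": -1,"slide": [0,0.01,0],"yaw": 0}]}}

```text
time: 33.97
ee_pos: [0.4327, 0.0826, 0.1445]
tcp_rot: [-1.579, 0.0, 0.209]
force: [-3.3, -0.7, 7.9]
gripper_width: 0.006
```

Call:
{"method": "play_rows", "body": {"targets": [{"claw": -1,"slide": [0,0.002,0],"yaw": 0},{"claw": -1,"slide": [0,0.004,0],"yaw": 0},{"claw": -1,"slide": [0,0.006,0],"yaw": 0},{"claw": -1,"slide": [0,0.006,0],"yaw": 0},{"claw": -1,"slide": [0,0.006,0],"yaw": 0},{"claw": -1,"slide": [0,0.006,0],"yaw": 0},{"claw": -1,"slide": [0,0.006,0],"yaw": 0},{"claw": -1,"slide": [0,0.006,0],"yaw": 0}]}}

```text
time: 34.63
ee_pos: [0.4327, 0.0826, 0.1443]
tcp_rot: [-1.579, -0.0, 0.209]
force: [-6.0, -0.7, 19.0]
gripper_width: 0.006
```

The bar doesn't yield under 19 N and sits at exactly the joint-0 height, so the cover is fully shut. I'm retreating.

Call:
{"method": "play_rows", "body": {"targets": [{"claw": -1,"slide": [0,-0.02,0],"yaw": 0},{"claw": -1,"slide": [0,-0.08,0],"yaw": 0},{"claw": -1,"slide": [0,-0.16,0],"yaw": 0},{"claw": -1,"slide": [0,-0.26,0],"yaw": 0},{"claw": -1,"slide": [-0.05,-0.35,-0.05],"yaw": 0},{"claw": -1,"slide": [-0.1,-0.4,-0.15],"yaw": 0},{"claw": -1,"slide": [-0.1,-0.4,-0.25],"yaw": 0},{"claw": -1,"slide": [-0.1,-0.4,-0.3],"yaw": 0}]}}

```text
time: 35.3
ee_pos: [0.4185, -0.044, 0.3076]
tcp_rot: [-1.582, -0.006, 0.209]
force: [1.1, -0.2, -0.7]
gripper_width: 0.008
```

```bash
python3 - <<'E'
from h import *
st()
snap("side","s15");snap("top","t15")
E
```

```text
time 35.3
ee_pos [ 0.4185 -0.044   0.3076]
tcp_rot [-1.5824 -0.0056  0.2089]
force [ 1.1    -0.2252 -0.6514]
torque [ 0.0496 -0.0862 -0.011 ]
gripper_width 0.0077
joint_pos [-0.1249  0.0159  1.7088 -0.0093  1.4078 -0.3323]
```

View pics/s15.png

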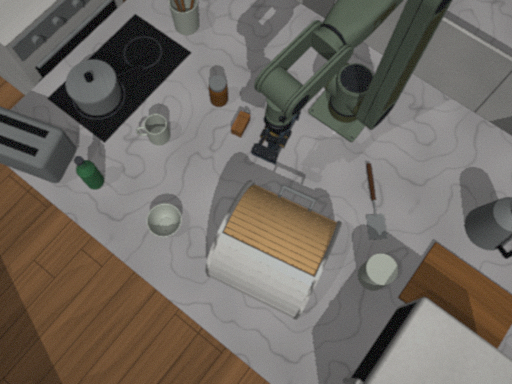

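View pics/t15.png

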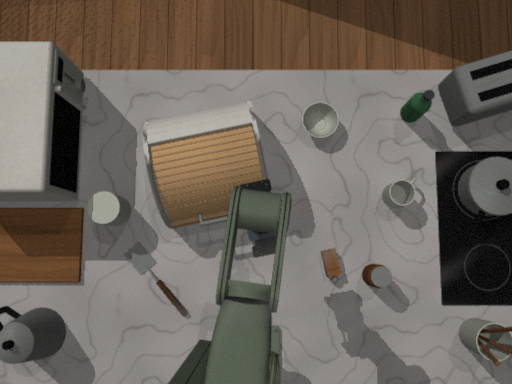

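Both views show the bin shut (handle at about 299,193 in the side view). The mug, jar, bowl, spatula, canister and small look-alike are where they started, and the arm is clear, so I'm handing in.

```bash
python3 - <<'E'
from h import *
print(order.close_job())
E
```

```text
the job is handed in; nothing more can be done
None
```

The caddy now stands upright, knob up, on the cork mat in the bread bin, and the cover is rolled fully shut. I handed in at about 35 s of the 72 s allowed.

1. **Standing it up:** I gripped the caddy lightly by its knob, pivoted it up off its foot and set it upright on the open counter. I let go and checked in the side view that it stood there.
2. **Into the bin:** I rolled the cover open by its handle to about 1.42, took the caddy again and stood it on the mat.
3. **Shutting:** I rolled the cover shut slowly and moved the arm clear.

**Last checks:**
- **Upright and position:** With the cover open, the side camera showed the caddy upright, its centre about 4 to 5 mm from the mat's centre, towards the middle of the bin. I planned about 3.5 mm of that so the gripper's body would clear the end panel. The arm hid the caddy from the top camera then, so only one view confirms this.
- **Cover shut:** The handle bar's top was at 144.3 mm, where a fully shut cover puts it (144.4 mm), and it did not give under 19 N. Handle angles measured from the cameras read about 0.04 rad above shut. They read the same before I moved the cover, so I put that down to seeing only the top of the bar.
- **Forces:** The readings I took never passed about 20 N.
- **Other things:** The last pictures show the counter items where they started. The tin was still in place the last time I saw inside, just before shutting the cover.

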